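# Hold the calibration stylus on a signature pad's target

### The arm

A 6-joint arm with a two-finger parallel gripper is mounted at the origin on the work surface. World frame = base frame: x ahead of the robot, y to its left, z up, the work surface at z = 0. Lengths are in mm, angles in rad, forces in N, time in s.
With the tool pointing down it reaches from about 350 to 775 mm from the base axis. Payload 7.3 kg.
Tool frame: the origin (TCP) lies at the centre of the arm's flange, where the gripper is bolted on; the fingertips stand 178 mm ahead of it and the grasp point (between the pads) lies 159 mm ahead of it; z points along the fingers, y is the line along which they close (so a half turn about z gives the same grasp; the last joint's range is limited). The gripper opens to 92 mm and grips with 3 to 60 N. Pads are 19 mm wide; open, the fingers measure 130 mm over their backs; the gripper's body (75 mm by 190 mm) begins 47 mm behind the grasp point.
Start: joints at [1.115, 0.342, 1.524, -0, 1.275, -0.146], TCP at [160.034, 500.017, 404.741] pointing down, gripper open.
Joint ranges: [-2.53, 2.53], [-0.77, 2.02], [0.04, 2.7], [-1, 4.14], [0.28, 2.66], [-3.11, 3.11]. Speed limits (rad/s): [2.57, 2.57, 3.14, 3.14, 3.14, 3.14].

### API

Orientations are given as [roll, pitch, yaw] about the fixed x, y, z axes, in that order (R = Rz(yaw) Ry(pitch) Rx(roll)).
In Python, from plant import * gives the robot as it stands. The module is installed in compiled form; this text tells all that it offers.
- The arm moves only by the shell command python3 -m inch 'ROWS'. ROWS is JSON, a list of rows, each a list of 5 numbers: the shift along the tool's x, y, z in m, then the turn about the tool's z in rad, then the opening, from 0 (shut) to 1 (fully open). In form: [[tx, ty, tz, spin, claw], ...]. A call has 1 to 8 rows; each row is the pose to reach, as a shift and turn from the pose commanded when the call began, along the tool's axes at that moment; what a row does not reach only later rows make up. A row lasts 1/12 s, in which the tool goes at most 41.7 mm and 7.16 degrees, less where a joint would pass 70% of its speed; a pose out of reach is approached as far as the arm can. A call with a gripper value outside its range is refused whole. The fingers move at their own pace and stop on an object; the grip force is fixed at half the most. Time passes only in rows, so rows that repeat a pose let the fingers close. It gives the time, the measured TCP pose, the force, the opening and the grip force at its end, in the units of the state.
- get_obs(): the state, without advancing time (a new reading comes with each control period).
- capture(name): name is "scene" or "side" or "wrist"; returns a dict with "color" (384x512x3 uint8, red, green, blue), "intrinsics" (3x3 intrinsics, pixels), "pose" (4x4, takes a point from camera to world coordinates). Camera axes: x right, y down, z forward; pixel columns grow to the right and rows downward; lengths in mm; the calibration is good to about 2 mm. A picture is of the moment at which its call begins. There is no depth.
- close_job(): hands the job in; it is judged then, once.
Trained networks look in a picture, given as the dict that the camera call returned (one of the last four; its "shot" number tells which), for a name from the list of things; names that differ only in an ending like _2 or _b are one class to them, and where a whole thing is asked for, a point or a joint stands for the part that bears it (a point fixed in the world has none). Each returns a list of dicts, best first, with "conf" (0 to 1); they miss things now and then, are a little off and sometimes report something else, mostly with a low value. They report only what shows in the picture. A call takes as long as a camera call. They do not tell look-alikes from the thing itself.
- look_for(picture, target): "rect" ([centre column, centre row, width, height] in pixels, round what is visible of it).
- trace(picture, target): "pixels" (384x512 bool, what is visible of it) and "rect" ([centre column, centre row, width, height] in pixels, round what is visible of it).
- tip_of(picture, target): "centre" ([column, row] in pixels: a listed point, or the origin of a listed thing).
The state is a dict: "time": time; "joint_positions": joint angles; "dq": joint speeds; "tau": joint torques, N m; "tool_pos": TCP position; "tcp_rot": TCP orientation; "contact_force": force on the tool from outside, world axes, zero at the start; "moment": the same for the moment, N m; "grip_width": finger opening in mm; "finger_force": force on a finger pad.
Only numpy, scipy, OpenCV 4.12 (cv2) and the standard library are available. Lean on these libraries where they do the work, as an engineer would, in place of code of your own. Each camera call takes 0.05 s, during which the arm holds its last target. There are 200 camera calls.

### The job

Lift the loose dust cover off the counter's signature pad and lay it flat, right way up, in the middle of the rubber mat. Then take the sprung-tip stylus out of its stand and hold its tip inside the small ring on the sloping screen, square to the screen, pressing lightly so that the sprung tip is about half pushed in. Finish while holding it there, still in the gripper, and leave everything else on the counter where it stands.

Things in the scene. Friction and masses are not known exactly. Their poses are not given: they have to be found in the camera images.
- pad: White signature pad on a wedge stand, fixed to the counter, about 130 x 150 mm and 80 mm high. Origin: centre of its underside on the counter. z up, x from its low front edge to its high back edge, y along the edges. The sloping slab on top measures 130 x 150 x 22 mm.
- screen: The pad's black-framed white touch screen, 88 (x) x 108 (y) mm, rigid and flat, 6 mm proud of the slab, under the cover at first. Origin: centre of its surface, 60 mm above the counter. z: outward normal (leaning 0.31 rad = 18 degrees from vertical towards the pad's low front edge); x up the slope, y across.
- mark_centre (a point): Centre of the target printed on the screen: a dark ring 20 mm across (line 2.5 mm thick) with a small cross in it. The point lies on the screen surface, anywhere within 27 mm of the screen's middle line along its y, 4 mm up the slope from its centre. It does not move during a run. Hidden under the cover at first.
- cover: Loose grey plastic dust cover over the screen, ~120 g: plate 100 (x) x 120 (y) x 4 mm, a 5 mm deep, 3 mm thick skirt below (3 mm play round the screen), on top a grip rib 14 mm thick (x), 64 long (y), 34 high. Origin: centre of the skirt's lower edge plane; plate top at z = 9, rib top at z = 43 mm. z points to the rib, tilted with the screen at first. It lifts off along its z.
- mat: Flat black rubber mat on the counter, 170 x 170 x 4 mm, fixed, to one side of the pad. Origin: centre of its underside (top at 4 mm).
- stand: Square aluminium block 60 x 60 x 60 mm with one upright hole 17 mm wide and 56 mm deep in its top, fixed, on the other side of the pad from the mat. Origin: centre of its underside. Holds the stylus upright.
- stylus: Round black stylus, ~70 g, upright in the stand, its steel collar resting on the block's top. Origin: centre of the collar's underside; z along its axis, away from the tip. Collar 25 mm across (z 0 to 5 mm); above it the grip barrel, 15 mm across, z 5 to 90 mm; below it a 13 mm barrel to z = -38 mm, then the thin sprung nib to z = -52 mm.
- nib_tip (a point): The very end of the stylus's rounded 7 mm nib: on the stylus's axis 52 mm below its origin when free, less by what the nib is pushed in.
- nib (a joint): How far the sprung nib is pushed into the barrel, m: 0 free, 0.010 fully in (rigid from there). The spring is soft: 0.3 N at the start plus 0.3 N per mm, so about 1.8 N half way.
- bell: Bystander, loose, to be left alone: steel call bell, 76 mm across, 48 mm high. Origin: centre of its underside.
- mug: Bystander, loose, to be left alone: white mug, 80 mm across, 90 mm high, one handle. Origin: centre of its underside.
- calculator: Bystander, loose, to be left alone: black desk calculator, 130 x 85 x 20 mm. Origin: centre of its underside.
- stapler: Bystander, loose, to be left alone: black stapler, 140 x 34 x 50 mm. Origin: centre of its underside.
- sanitiser: Bystander, loose, to be left alone: clear bottle, 60 mm across, 160 mm high. Origin: centre of its underside.
- cups: Bystander, loose, to be left alone: paper cup, 74 mm across, 110 mm high. Origin: centre of its underside.
- penpot: Bystander, loose, to be left alone: white pot of pens, 76 mm across, 145 mm high. Origin: centre of its underside.
Not all that is in view belongs to the job. Of the things like the cover, leave any that is pink or yellow; of the rest the smaller one is meant.

How it is judged:
By the outcome, as a careful person would: the job done as asked, in the order asked, and still so for the second after the job is handed in, while the arm keeps its last pose, push and grip.
It also fails if it takes over 61 s, if anything falls off the work surface, if the arm or the gripper's body presses on something with over 40 N, if the wrist force passes 120 N, or if a joint passes its speed limit or range.

## Working session

There is one attempt and no reset: what is moved stays moved. The work goes in short steps, Python scripts to look and compute and a shell command to move; the robot and the scene stay as the last step left them, time stands still between calls to the robot, and variables do not carry over. Pictures are saved under pics/ and viewed, at most 10 in all, crops included, and the job is handed in when it is done.

```bash
mkdir -p pics; cat > h.py <<'E'
from plant import *
import numpy as np, cv2
def save(p,n,crop=None,scale=1):
    im=p["color"][:,:,::-1]
    if crop: im=im[crop[1]:crop[3],crop[0]:crop[2]]
    cv2.imwrite(f"pics/{n}.png",cv2.resize(np.ascontiguousarray(im),None,fx=scale,fy=scale,interpolation=cv2.INTER_CUBIC))
def ray(p,uv):
    K=np.array(p["intrinsics"]);T=np.array(p["pose"])
    d=T[:3,:3]@np.linalg.solve(K,[uv[0],uv[1],1]);return T[:3,3],d/np.linalg.norm(d)
def at_z(p,uv,z):
    o,d=ray(p,uv);return o+d*(z-o[2])/d[2]
def tri(L):
    A=0;b=0
    for p,uv in L:
        o,d=ray(p,uv);M=np.eye(3)-np.outer(d,d);A=A+M;b=b+M@o
    x=np.linalg.solve(A,b)
    return x,[np.linalg.norm(np.cross(x-ray(p,uv)[0],ray(p,uv)[1])) for p,uv in L]
def proj(p,X):
    K=np.array(p["intrinsics"]);T=np.array(p["pose"])
    c=K@(T[:3,:3].T@(np.array(X)-T[:3,3]));return c[:2]/c[2]
E
python3 - <<'E'
from h import *
np.set_printoptions(precision=1,suppress=True)
P={n:capture(n) for n in("scene","side","wrist")}
im=np.hstack([P["scene"]["color"],P["side"]["color"]])
for n in P: save(P[n],n+"0"); print(n,np.array(P[n]["pose"])[:3,3],np.array(P[n]["intrinsics"])[0,0])
for t in("pad","cover","mat","stand","stylus"):
  for n in P:
    print(t,n,[(np.round(d["centre"],1).tolist(),round(d["conf"],2)) for d in tip_of(P[n],t)],[np.round(d["rect"]).tolist() for d in look_for(P[n],t)])
o=get_obs();print(o["tool_pos"],o["tcp_rot"],o["contact_force"],o["time"])
E
```

```text
scene [1063.8 -864.4  962.5] 443.62475384172046
side [435.7 975.  774. ] 442.7317984725479
wrist [ 83.4 523.6 384.2] 318.12125596910846
pad scene [([273.4, 226.4], 0.61)] [[274.0, 230.0, 68.0, 44.0]]
pad side [([226.8, 192.8], 0.67), ([225.7, 178.1], 0.16)] [[225.0, 184.0, 63.0, 56.0]]
pad wrist [] []
cover scene [([139.0, 222.7], 0.84), ([270.3, 215.4], 0.7), ([348.9, 209.3], 0.68), ([235.0, 168.1], 0.65), ([240.7, 124.3], 0.64)] [[138.0, 223.0, 40.0, 33.0], [275.0, 215.0, 50.0, 27.0], [238.0, 170.0, 50.0, 31.0], [241.0, 127.0, 49.0, 27.0]]
cover side [([335.9, 141.8], 0.92), ([221.0, 176.6], 0.76), ([378.5, 281.8], 0.68), ([309.6, 208.3], 0.56)] [[309.0, 215.0, 82.0, 49.0], [379.0, 287.0, 84.0, 73.0], [227.0, 177.0, 45.0, 38.0], [340.0, 146.0, 47.0, 28.0], [251.0, 267.0, 30.0, 42.0]]
cover wrist [([121.7, 256.8], 0.72)] [[123.0, 252.0, 150.0, 122.0]]
mat scene [([200.4, 260.1], 0.84)] [[291.0, 284.0, 34.0, 49.0], [196.0, 265.0, 81.0, 63.0]]
mat side [([269.3, 154.0], 0.84)] [[273.0, 153.0, 53.0, 28.0]]
mat wrist [] []
stand scene [([296.5, 163.3], 0.78)] [[298.0, 161.0, 22.0, 26.0]]
stand side [([249.0, 274.4], 0.64)] [[251.0, 266.0, 29.0, 40.0]]
stand wrist [] []
stylus scene [([196.5, 261.9], 0.56), ([294.8, 149.5], 0.44)] []
stylus side [([252.6, 255.5], 0.77)] [[250.0, 243.0, 6.0, 34.0]]
stylus wrist [] []
[160.  500.  404.7] [3.1 0.  2.8] [ 0.8 -0.5  0.1] 1.65
```

View pics/scene0.png

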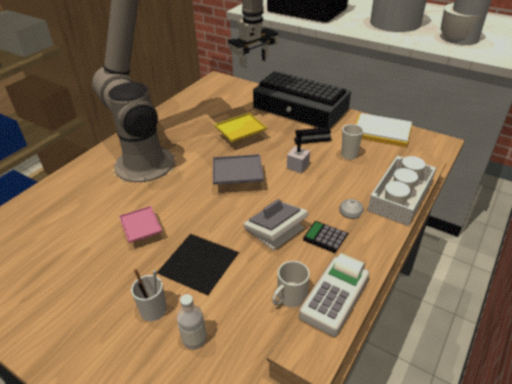

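View pics/side0.png

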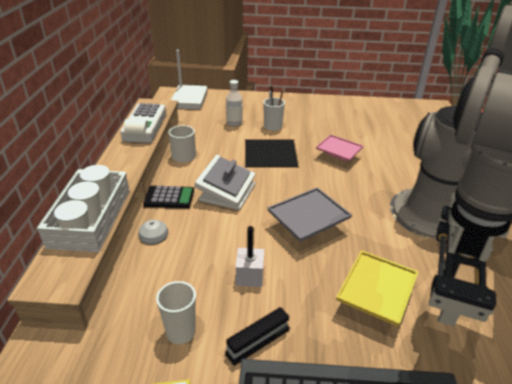

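Scene view: look-alikes of the cover are pink (138,223), yellow (241,127), the larger grey one (238,170) and the smaller grey one on the pad (275,215). I choose the one at (275,215), seen at (227,177) in side. The mat is at (198,262) in scene and (271,153) in side. The stand with the stylus is at (298,160) in scene and (250,267) in side.

```bash
python3 - <<'E'
from h import *
np.set_printoptions(precision=1,suppress=True)
s,d=capture("scene"),capture("side")
def c(p,t,near):
    L=[x["centre"] for x in tip_of(p,t)]
    return min(L,key=lambda u:np.hypot(u[0]-near[0],u[1]-near[1]))
for t,a,b in(("pad",(273,226),(226,192)),("cover",(270,215),(221,176)),("mat",(200,260),(270,154)),("stand",(297,163),(249,274)),("stylus",(295,150),(252,255))):
    u,v=c(s,t,a),c(d,t,b); print(t,np.round(u),np.round(v),*tri([(s,u),(d,v)]),at_z(s,u,0),at_z(d,v,0))
# mat corners from dark mask
for p,t in((s,"mat"),(d,"mat")):
    m=trace(p,t)[0]["pixels"].astype(np.uint8); 
    cn=max(cv2.findContours(m,0,1)[0],key=cv2.contourArea)
    q=cv2.boxPoints(cv2.minAreaRect(cn)) ; q=cv2.approxPolyDP(cn,6,True)[:,0]
    print("mat",[at_z(p,x,4)[:2] for x in q], cv2.contourArea(cn))
o=get_obs();print(np.round(o["tcp_rot"],4))
E
```

```text
pad [273. 230.] [225. 191.] [580.7 -46.6   2.1] [np.float64(3.084127294514375), np.float64(3.084127294514337)] [576.4 -45.1   0. ] [583.8 -47.6   0. ]
cover [273. 217.] [226. 176.] [578.8 -48.2  53.9] [np.float64(1.2929624452571606), np.float64(1.2929624452571233)] [548.6   0.1   0. ] [ 590.7 -123.9    0. ]
mat [199. 262.] [272. 153.] [ 460.6 -265.4    2.4] [np.float64(4.7311218212345825), np.float64(4.731121821234659)] [ 464.4 -263.9    0. ] [ 456.5 -273.5    0. ]
stand [295. 162.] [250. 276.] [479.7 279.1   9.6] [np.float64(5.5594327088808475), np.float64(5.559432708880935)] [467.9 290.3   0. ] [485.4 273.1   0. ]Traceback (most recent call last):
  File "<stdin>", line 8, in <module>
  File "<stdin>", line 6, in c
ValueError: min() iterable argument is empty
```

```bash
python3 - <<'E'
from h import *
s=capture("scene");d=capture("side")
im=np.hstack([cv2.resize(np.ascontiguousarray(p["color"][y:y+75,x:x+80,::-1]),(400,375),interpolation=cv2.INTER_CUBIC) for p,x,y in((s,235,190),(d,185,140))])
cv2.imwrite("pics/crop1.png",im)
E
```

```text
(no output)
```

View pics/crop1.png

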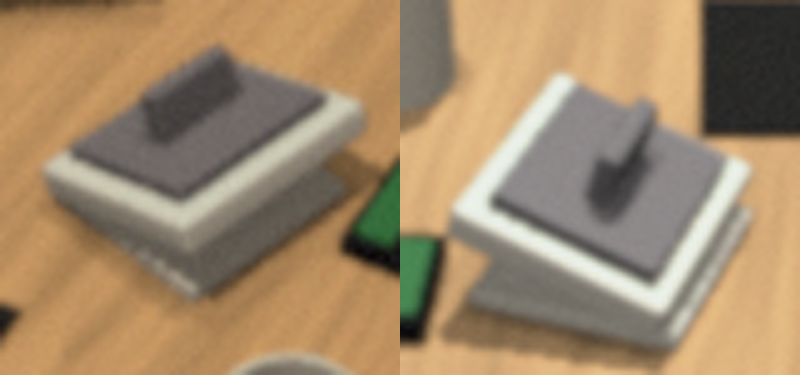

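The crop shows the plain grey cover on the white pad, with the rib running diagonally (scene about 264,210 to 279,200), so the choice is confirmed. Next I fly the wrist camera over it.

```bash
python3 -c "
from plant import *;print(get_obs()['tcp_rot'])"; python3 -m inch '[[-0.283,-0.175,0,0,1],[-0.283,-0.175,0,0,1],[-0.283,-0.175,0,0,1],[-0.283,-0.175,0,0,1],[-0.283,-0.175,0,0,1],[-0.283,-0.175,0,0,1],[-0.283,-0.175,0,0,1],[-0.283,-0.175,0,0,1]]'
```

```text
[-3.14158251e+00 -1.19088681e-05  2.83179716e+00]
time: 3.02
tool_pos: [377.1, 245.2, 405.0]
tcp_rot: [3.141, 0.001, 2.832]
contact_force: [0.4, 1.2, -0.4]
grip_width: 91.8
finger_force: 0.0
```

```bash
python3 - <<'E'
from h import *
w=capture("wrist"); save(w,"w1"); 
np.set_printoptions(precision=1,suppress=True)
for t in("stand","stylus","pad","cover","mat","stapler"):print(t,[(np.round(d["centre"]),round(d["conf"],2),at_z(w,d["centre"],60 if t=="stylus" else 0)) for d in tip_of(w,t)])
print(np.array(w["pose"]))
E
python3 -m inch '[[-0.283,-0.175,0,0,1],[-0.283,-0.175,0,0,1],[-0.283,-0.175,0,0,1],[-0.283,-0.175,0,0,1],[-0.283,-0.175,0,0,1],[-0.283,-0.175,0,0,1],[-0.283,-0.175,0,0,1],[-0.283,-0.175,0,0,1]]'
```

```text
stand [(array([300., 232.]), 0.55, array([484. , 272.8,  -0. ]))]
stylus [(array([305., 254.]), 0.69, array([483.5, 271. ,  60. ]))]
pad []
cover [(array([110., 190.]), 0.6, array([355.8,  60.1,   0. ]))]
mat []
stapler [(array([428., 170.]), 0.96, array([451.9, 446.3,   0. ]))]
[[  0.3   0.9   0.3 300.5]
 [  1.   -0.3  -0.1 268.9]
 [  0.    0.3  -1.  385. ]
 [  0.    0.    0.    1. ]]
time: 4.03
tool_pos: [593.3, -5.5, 404.7]
tcp_rot: [3.141, -0.0, 2.835]
contact_force: [1.9, 0.4, 0.2]
grip_width: 91.5
finger_force: 0.0
```

```bash
python3 - <<'E'
from h import *
w=capture("wrist"); save(w,"w2",None,1.5); 
np.set_printoptions(precision=1,suppress=True)
for t,z in(("pad",0),("cover",51),("stand",0),("stylus",60),("mat",0)):print(t,[(np.round(d["centre"]),round(d["conf"],2),at_z(w,d["centre"],z)) for d in tip_of(w,t)])
print(np.array(w["pose"]))
E
```

```text
pad []
cover [(array([215., 168.]), 0.96, array([576. , -45.3,  51. ]))]
stand []
stylus []
mat [(array([  8., 123.]), 0.88, array([ 459.2, -269.9,    0. ]))]
[[  0.3   0.9   0.3 516.7]
 [  1.   -0.3  -0.1  17.9]
 [  0.    0.3  -1.  384.8]
 [  0.    0.    0.    1. ]]
```

View pics/w2.png

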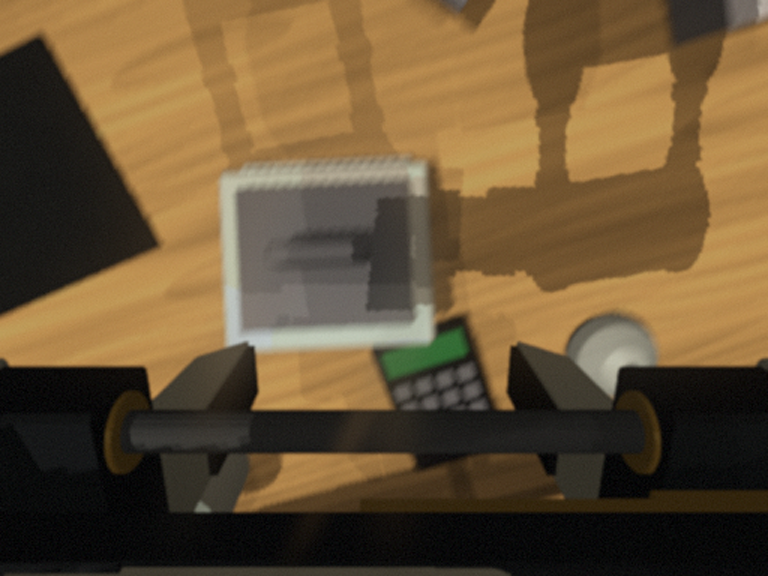

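```bash
cat > fit.py <<'E'
from h import *
from scipy.optimize import least_squares
np.set_printoptions(precision=3,suppress=True)
w,s,d=capture("wrist"),capture("scene"),capture("side")
obs=[(w,np.array([(237,187),(415,180),(413,325),(240,333)])/1.5),(s,[(250,220),(272,229),(300,210)]),(d,[(204,180.6),(236,195.4),(250,172),(219,156)])]
C=np.array([(50,60,9),(50,-60,9),(-50,60,9),(-50,-60,9)],float)
rib=np.array([(0,32,43),(0,-32,43)])
def T(q,th,X):
    c,s_=np.cos(-th),np.sin(-th)  # tilt: normal leans to -x
    Ry=np.array([[c,0,s_],[0,1,0],[-s_,0,c]])
    a,b=np.cos(q[3]),np.sin(q[3])
    return X@(np.array([[a,-b,0],[b,a,0],[0,0,1]])@Ry).T+q[:3]
def res(q):
    P=T(q,.31,C);r=[]
    for p,uv in obs:
        pr=np.array([proj(p,x) for x in P])
        for u in uv:
            k=np.argmin(np.linalg.norm(pr-u,axis=1));r+=list(pr[k]-u)
    return np.array(r)
best=None
for y0 in np.arange(-3.14,3.14,.26):
    f=least_squares(res,[578,-47,55,y0],loss="soft_l1",x_scale=[1,1,1,.02])
    print(round(y0,2),f.x,f.cost)
E
python3 fit.py | sort -k 7 | awk '{print}' | sort -t']' -k2 -g | head -8
```

```text
-0.8 [578.392 -41.795  52.272  -0.27 ] 12.537114485505317
-0.54 [578.392 -41.795  52.272  -0.27 ] 12.537114485505409
-1.06 [578.392 -41.795  52.272  -0.27 ] 12.53711448550542
-0.28 [578.392 -41.795  52.272  -0.27 ] 12.537114485505441
-0.02 [578.392 -41.795  52.272  -0.27 ] 12.537114485505466
0.24 [578.392 -41.795  52.272  -0.27 ] 12.537114485505581
0.5 [578.392 -41.795  52.272  -0.27 ] 12.537114485515417
3.1 [571.428 -38.981  76.203   2.857] 84.31170159213244
```

The wrist picture shows the cover's plate corners at about (158,125) to (275,217) and the rib at (183,165) to (248,163). The fit gives pad yaw ≈ -0.27, with the low edge facing the robot and the cover at z ≈ 52, which is consistent with the given sizes.

```bash
python3 -m inch '[[0.013,-0.039,0.04,-0.037,1],[0.013,-0.039,0.075,-0.037,1],[0.013,-0.039,0.075,-0.037,1],[0.013,-0.039,0.075,-0.037,1]]'
python3 - <<'E'
from h import *
w=capture("wrist"); save(w,"w3",None,1.5)
np.save("w3.npy",w,allow_pickle=True)
E
```

```text
time: 4.82
tool_pos: [567.3, -38.5, 328.2]
tcp_rot: [3.142, -0.005, 2.868]
contact_force: [-0.2, -0.3, 1.0]
grip_width: 91.4
finger_force: 0.0
```

View pics/w3.png

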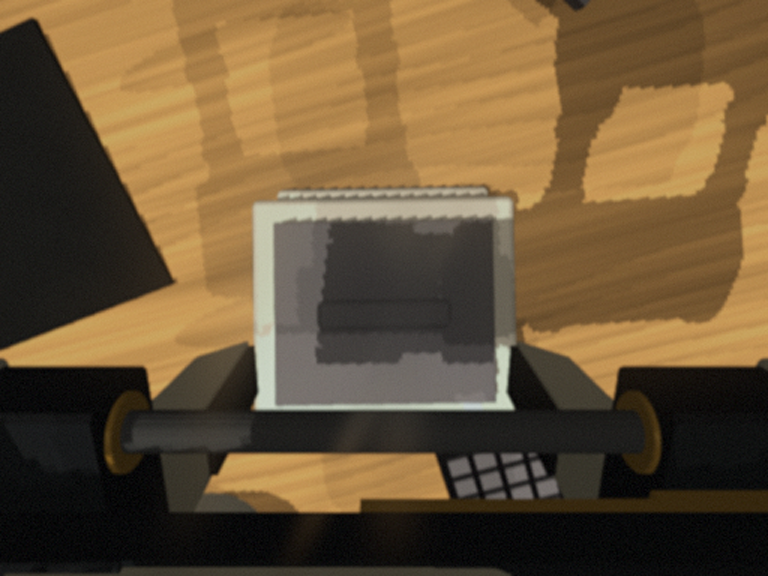

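```bash
python3 - <<'E'
from h import *
np.set_printoptions(precision=1,suppress=True)
w=np.load("w3.npy",allow_pickle=True).item()
for z in(93,96): print([at_z(w,np.array(u)/1.5,z) for u in((318,314),(450,314),(384,300),(384,329))])
P=[at_z(w,np.array(u)/1.5,62) for u in((274,222),(493,217),(497,401),(276,405))];print(P)
print(get_obs()["tool_pos"])
E
```

```text
[array([556.6, -68.2,  93. ]), array([573.8,  -7.3,  93. ]), array([558.4, -35.9,  93. ]), array([572.6, -39.8,  93. ])]
[array([555.7, -67.5,  96. ]), array([572.6,  -7.4,  96. ]), array([557.4, -35.6,  96. ]), array([571.5, -39.5,  96. ])]
[array([511.9, -81.9,  62. ]), array([540.1,  27.9,  62. ]), array([645.6,   8.1,  62. ]), array([ 613.3, -116.4,   62. ])]
[568.3 -38.4 330.3]
```

Rib top centre is at (565,-38,93), 63 mm long and under the gripper, within 1 mm of the fit. Descend and grip.

```bash
python3 -m inch '[[0,0,0.04,0,1],[0,0,0.075,0,1],[0,0,0.084,0,1],[0,0,0.084,0,1],[0,0,0.084,0,0.3],[0,0,0.084,0,0.3],[0,0,0.084,0,0.3],[0,0,0.084,0,0.3]]'
```

```text
time: 5.53
tool_pos: [568.7, -39.1, 247.5]
tcp_rot: [3.141, 0.003, 2.869]
contact_force: [-0.4, 0.7, -0.4]
grip_width: 69.9
finger_force: 0.0
```

```bash
python3 -m inch '[[0,0,0,0,0.3],[0,0,0,0,0.3],[0,0,0,0,0.3],[0.0032,0,-0.01,0,0.3],[0.0064,0,-0.02,0,0.3],[0.0096,0,-0.03,0,0.3],[0.016,0,-0.05,0,0.3],[0.0256,0,-0.08,0,0.3]]'
python3 - <<'E'
from h import *
w=capture("wrist"); d=capture("side")
cv2.imwrite("pics/l1.png",np.hstack([w["color"][:,:,::-1],cv2.resize(np.ascontiguousarray(d["color"][80:230,160:275,::-1]),(294,384))]))
E
```

```text
time: 6.2
tool_pos: [542.6, -32.1, 325.2]
tcp_rot: [-3.141, -0.004, 2.869]
contact_force: [0.8, -0.5, -0.5]
grip_width: 63.7
finger_force: 30.0
```

View pics/l1.png

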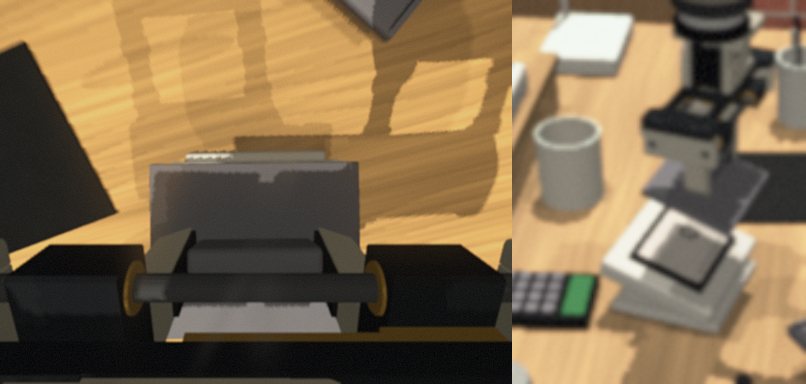

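The cover is gripped by its rib (63.7 mm) and clear of the pad, still tilted. The ring shows on the screen at about side (229,171). Next I locate the mat and its neighbours.

```bash
python3 - <<'E'
from h import *
np.set_printoptions(precision=1,suppress=True)
P={n:capture(n) for n in("scene","side","wrist")}
for n in("scene","side","wrist"):
    for r in trace(P[n],"mat")[:1]:
        m=r["pixels"].astype(np.uint8);cn=max(cv2.findContours(m,0,1)[0],key=cv2.contourArea)[:,0]
        W=np.array([at_z(P[n],u,4)[:2] for u in cn],np.float32)
        (c,wh,a)=cv2.minAreaRect(W);print(n,r["conf"],np.array(c),np.array(wh),a,len(cn))
for t in("mug","penpot","sanitiser","mat"):
    for n in("scene","side"):print(t,n,[at_z(P[n],d["centre"],0)[:2] for d in tip_of(P[n],t)][:2])
for n in("scene","side"):
  print(n,[(d["centre"],at_z(P[n],d["centre"],61.2)) for d in tip_of(P[n],"mark_centre")])
E
```

```text
scene 0.89 [ 464.1 -265.9] [172.1 175.1] 5.587616443634033 180
side 0.55 [ 453.  -266.1] [158.8 179.8] 5.781805515289307 149
wrist 0.86 [ 458.4 -246.2] [171.  131.6] 4.834603786468506 508
mug scene []
mug side [array([ 743.8, -228.5])]
penpot scene [array([ 457. , -455.2])]
penpot side [array([ 469.8, -449. ])]
sanitiser scene [array([ 603.1, -466.5])]
sanitiser side [array([ 595. , -455.7]), array([ 736.3, -238.5])]
mat scene [array([ 463.8, -261.7])]
mat side [array([ 462.1, -281.1])]
scene []
side []
```

```bash
python3 -m inch '[[0.004,-0.036,0,-0.05,0.3],[0.008,-0.072,0,-0.1,0.3],[0.012,-0.108,0,-0.16,0.3],[0.016,-0.144,0,-0.21,0.3],[0.02,-0.18,0,-0.26,0.3],[0.024,-0.216,0,-0.31,0.3],[0.028,-0.252,0,-0.366,0.3],[0.028,-0.252,0.01,-0.366,0.3]]'
python3 - <<'E'
from h import *
np.set_printoptions(precision=2,suppress=True)
P={n:capture(n) for n in("scene","side","wrist")}
for n in P:
    for r in trace(P[n],"mat")[:1]:
        m=r["pixels"].astype(np.uint8);cn=max(cv2.findContours(m,0,1)[0],key=cv2.contourArea)[:,0]
        W=np.array([at_z(P[n],u,4)[:2] for u in cn],np.float32)
        (c,wh,a)=cv2.minAreaRect(W);print(n,r["conf"],np.array(c),np.array(wh),a,len(cn))
d=P["side"];w=P["wrist"]
for n in("scene","side"):
  print(n,[(d["centre"],d["conf"],at_z(P[n],d["centre"],61.2)) for d in tip_of(P[n],"mark_centre")])
o=get_obs();print(o["tool_pos"],o["tcp_rot"],o["joint_positions"])
u=proj(d,[448,-267,110]).astype(int);print(u)
cv2.imwrite("pics/l2.png",np.hstack([w["color"][:,:,::-1],cv2.resize(np.ascontiguousarray(d["color"][u[1]-40:u[1]+56,u[0]-36:u[0]+36,::-1]),(288,384))]))
E
```

```text
time: 7.77
tool_pos: [447.1, -272.7, 317.3]
tcp_rot: [-3.136, 0.003, -3.05]
contact_force: [0.8, -0.4, -0.9]
grip_width: 63.7
finger_force: 30.0
scene 0.75 [ 464.37 -265.77] [171.68 175.1 ] 4.121297359466553 178
side 0.71 [ 459.11 -269.17] [169.21 174.22] 5.078024864196777 151
wrist 0.71 [ 401.46 -273.4 ] [ 52.76 169.63] 5.430253028869629 479
scene []
side []
[ 449.18 -266.23  316.02] [-3.14  0.   -3.05] [-0.68  0.43  1.66  0.    1.05 -2.35]
[275 124]
```

View pics/l2.png

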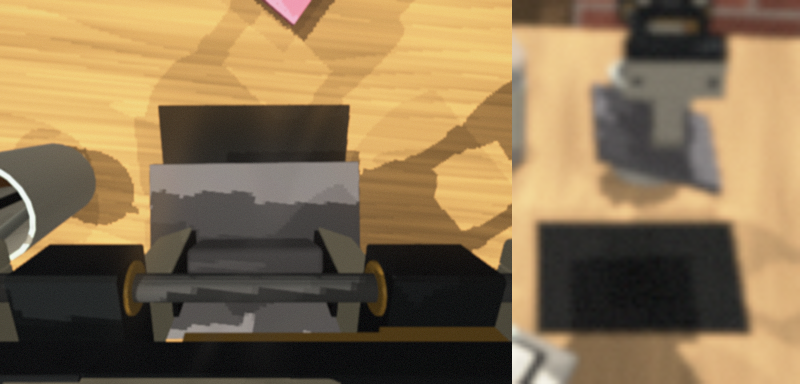

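Wrist and side both show the cover over the mat, still tilted with its low edge towards the robot. Mat centre ≈ (460.5,-268). I lower it to touch the edge, then pivot it flat.

```bash
python3 -m inch '[[0.002,-0.003,0.035,0,0.3],[0.002,-0.003,0.07,0,0.3],[0.002,-0.003,0.09,0,0.3],[0.002,-0.003,0.098,0,0.3],[0.002,-0.003,0.098,0,0.3]]'
python3 -m inch '[[-0.002,0,0.003,0,0.3],[-0.004,0,0.006,0,0.3],[-0.007,0,0.009,0,0.3],[-0.010,0,0.012,0,0.3],[-0.0125,0,0.015,0,0.3],[-0.0125,0,0.015,0,0.3]]'
```

```text
time: 8.58
tool_pos: [446.9, -269.6, 216.3]
tcp_rot: [3.139, -0.002, -3.047]
contact_force: [-0.4, 0.0, -0.5]
grip_width: 64.1
finger_force: 30.0
time: 9.08
tool_pos: [460.4, -269.6, 203.8]
tcp_rot: [-3.139, 0.002, -3.048]
contact_force: [-0.5, -0.7, 3.7]
grip_width: 63.7
finger_force: 30.0
```

```bash
python3 -m inch '[[-0.0005,0,0.001,0,0.3],[-0.001,0,0.002,0,0.3],[-0.001,0,0.003,0,0.3],[-0.001,0,0.004,0,0.3],[-0.001,0,0.004,0,0.3]]'
python3 - <<'E'
from h import *
d=capture("side");s=capture("scene");w=capture("wrist")
a=cv2.resize(np.ascontiguousarray(d["color"][115:175,235:310,::-1]),(400,320),interpolation=2)
b=cv2.resize(np.ascontiguousarray(s["color"][225:297,155:245,::-1]),(400,320),interpolation=2)
cv2.imwrite("pics/l3.png",np.hstack([a,b]));print(get_obs()["tool_pos"],get_obs()["contact_force"])
E
```

```text
time: 9.5
tool_pos: [461.9, -269.6, 200.6]
tcp_rot: [-3.138, 0.005, -3.048]
contact_force: [2.6, 1.9, 7.4]
grip_width: 64.0
finger_force: 30.0
[ 461.84688104 -269.58761202  200.62529608] [3.12378355 1.63391576 7.51517282]
```

View pics/l3.png

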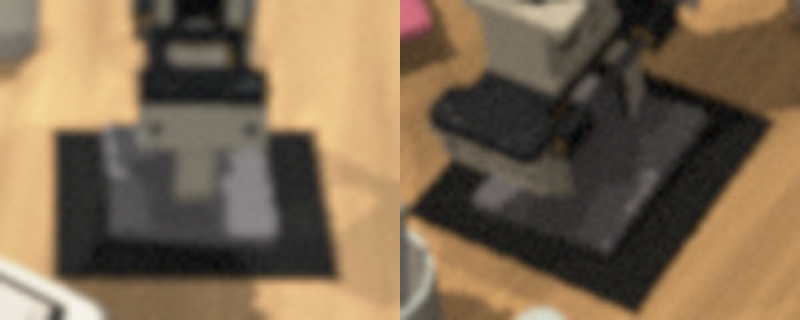

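The cover lies nearly flat in the middle of the mat, with about 7 N on it. Release and rise.

```bash
python3 -m inch '[[0,0,0,0,1],[0,0,0,0,1],[0,0,0,0,1],[0,0,0,0,1],[0,0,-0.02,0,1],[0,0,-0.06,0,1],[0,0,-0.1,0,1],[0,0,-0.14,0,1]]'
python3 -m inch '[[0.01,0.04,0,0,1],[0.02,0.08,0,0.05,1],[0.03,0.12,-0.02,0.1,1],[0.04,0.16,-0.04,0.16,1],[0.05,0.2,-0.06,0.21,1],[0.05,0.24,-0.06,0.26,1],[0.05,0.27,-0.06,0.31,1],[0.05,0.3,-0.06,0.35,1]]'
python3 - <<'E'
from h import *
np.set_printoptions(precision=2,suppress=True)
P={n:capture(n) for n in("scene","side","wrist")}
for n in P: print(n,[(np.array(d["centre"]),round(d["conf"],2),at_z(P[n],d["centre"],4)) for d in tip_of(P[n],"cover")])
for n in P: print(n,[(d["centre"],d["conf"],at_z(P[n],d["centre"],61.2)) for d in tip_of(P[n],"mark_centre")])
d,s=P["side"],P["scene"]
a=cv2.resize(np.ascontiguousarray(d["color"][115:175,235:310,::-1]),(400,320),interpolation=2)
b=cv2.resize(np.ascontiguousarray(s["color"][225:297,155:245,::-1]),(400,320),interpolation=2)
cv2.imwrite("pics/l4.png",np.vstack([np.hstack([a,b]),cv2.resize(np.ascontiguousarray(P["wrist"]["color"][100:,:,::-1]),(800,444))[:280]]))
E
```

```text
time: 10.32
tool_pos: [460.0, -269.0, 339.9]
tcp_rot: [3.14, -0.001, -3.049]
contact_force: [0.3, 0.2, -0.6]
grip_width: 91.5
finger_force: 0.0
time: 10.98
tool_pos: [381.4, 27.0, 399.4]
tcp_rot: [3.141, 0.001, 2.882]
contact_force: [0.4, 0.5, -0.6]
grip_width: 91.7
finger_force: 0.0
scene [(array([239.9, 125.3]), 0.97, array([160.35, 390.07,   4.  ])), (array([137.2, 222.5]), 0.93, array([ 202.95, -241.76,    4.  ])), (array([197.5, 263.2]), 0.65, array([ 465.99, -272.94,    4.  ])), (array([237.2, 166.4]), 0.55, array([306.9, 156.9,   4. ]))]
side [(array([311.9, 212. ]), 0.92, array([333.52,  29.65,   4.  ])), (array([270.8, 152.5]), 0.76, array([ 458.71, -267.43,    4.  ])), (array([378.8, 283.1]), 0.61, array([188.82, 272.77,   4.  ])), (array([336.7, 144.1]), 0.59, array([ 236.78, -343.69,    4.  ]))]
wrist [(array([309.9, 127. ]), 0.76, array([355.2 , 100.95,   4.  ]))]
scene [([153.9, 312.2], 0.63, array([ 507.35, -483.15,   61.2 ]))]
side [([250.8, 258.2], 0.68, array([482.89, 274.78,  61.2 ]))]
wrist [([220.2, 337.8], 0.4, array([567.4 , -63.79,  61.2 ]))]
```

View pics/l4.png

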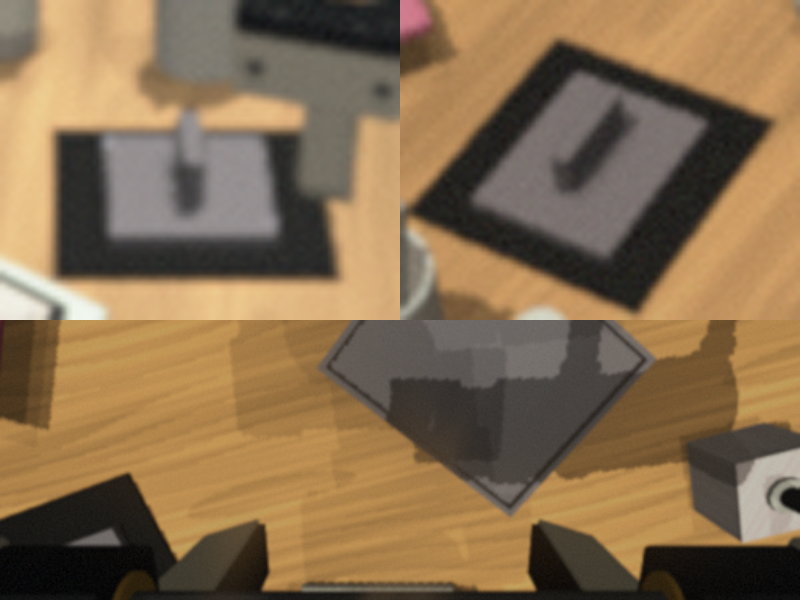

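The cover lies flat, rib up, centred on the mat (side and scene crops). The wrist view shows the stand and stylus at right. Next I measure the ring with the wrist camera over the pad.

```bash
python3 -m inch '[[-0.273,-0.018,0,0.01,1],[-0.273,-0.018,0,0.01,1],[-0.273,-0.018,0,0.01,1],[-0.273,-0.018,0,0.01,1],[-0.273,-0.018,0,0.01,1],[-0.273,-0.018,0,0.01,1],[-0.273,-0.018,0,0.01,1],[-0.273,-0.018,0,0.01,1]]'
cat > ring.py <<'E'
from h import *
np.set_printoptions(precision=2,suppress=True)
w=capture("wrist"); np.save("w5.npy",w,allow_pickle=True)
print([(np.array(d["centre"]),d["conf"],at_z(w,d["centre"],61.2)) for d in tip_of(w,"mark_centre")])
print([(np.array(d["centre"]),d["conf"],at_z(w,d["centre"],60)) for d in tip_of(w,"screen")],[d["rect"] for d in look_for(w,"screen")])
O=np.array([578.4,-41.8,55]);th=.31;ps=-.27
X=np.array([np.cos(th)*np.cos(ps),np.cos(th)*np.sin(ps),np.sin(th)]);Y=np.array([-np.sin(ps),np.cos(ps),0]);N=np.cross(X,Y)
S=O+5*N; print("screen",S,N)
m=4  # px per mm; rectified: rows = -x (up slope at top), cols = -y
q=np.array([(70,80),(70,-80),(-70,-80),(-70,80)],float)
src=np.float32([proj(w,S+a*X+b*Y) for a,b in q]);dst=np.float32([((80-b)*m,(70-a)*m) for a,b in q])
R=cv2.warpPerspective(w["color"],cv2.getPerspectiveTransform(src,dst),(160*m,140*m),flags=cv2.INTER_CUBIC)
cv2.imwrite("pics/rect.png",R[:,:,::-1]);g=cv2.GaussianBlur(cv2.cvtColor(R,cv2.COLOR_RGB2GRAY),(0,0),2)
H=cv2.HoughCircles(g,cv2.HOUGH_GRADIENT,1,40,param1=60,param2=12,minRadius=7*m,maxRadius=12*m)
if H is not None:
  for c,r,k in H[0][:6]: print("circle x,y(mm)",70-r/m,80-c/m,"rad",k/m,"world",S+(70-r/m)*X+(80-c/m)*Y)
# frame profile through centre lines
print("cols",[int(v) for v in g[40*m:110*m,:].mean(0)[::8]]);print("rows",[int(v) for v in g[:,50*m:110*m].mean(1)[::8]])
E
python3 ring.py
```

```text
time: 12.1
tool_pos: [645.4, -65.2, 396.3]
tcp_rot: [-3.141, -0.0, 2.872]
contact_force: [-1.1, 0.9, 0.2]
grip_width: 92.3
finger_force: 0.0
[(array([325.2, 215.1]), 0.69, array([705.91,  -5.21,  61.2 ])), (array([236. , 105.9]), 0.58, array([573.38, -64.57,  61.2 ])), (array([447.4, 191.1]), 0.44, array([713.67, 122.17,  61.2 ]))]
[(array([261.1,  99.9]), 0.68, array([574.5 , -39.96,  60.  ]))] [[261.8, 98.8, 112.0, 96.8]]
screen [576.93 -41.39  59.76] [-0.29  0.08  0.95]
circle x,y(mm) 0.875 -22.125 rad 10.15 world [571.83 -62.94  60.03]
circle x,y(mm) 28.125 65.875 rad 11.3 world [620.31  14.95  68.34]
cols [146, 135, 107, 105, 167, 197, 197, 198, 197, 196, 192, 192, 179, 95, 53, 53, 107, 180, 184, 184, 184, 184, 182, 182, 183, 183, 183, 182, 182, 183, 182, 180, 178, 177, 176, 174, 170, 166, 164, 165, 164, 164, 165, 165, 165, 165, 157, 153, 163, 166, 164, 160, 163, 165, 163, 157, 165, 173, 174, 174, 174, 182, 188, 171, 75, 53, 62, 153, 196, 195, 194, 194, 194, 194, 194, 192, 170, 135, 136, 136]
rows [113, 111, 108, 92, 98, 112, 117, 117, 118, 119, 119, 119, 120, 120, 85, 52, 52, 57, 116, 165, 167, 166, 167, 167, 166, 166, 168, 170, 170, 168, 155, 157, 164, 166, 164, 165, 167, 165, 159, 160, 176, 180, 180, 179, 178, 177, 176, 178, 179, 180, 180, 160, 147, 177, 179, 141, 63, 52, 95, 175, 188, 188, 187, 187, 187, 186, 167, 140, 138, 137]
```

The ring reads 10.15 mm in radius, with the screen frame about 107 x 88 mm, as it should be. Mark ≈ (572.4,-63,61). Now to the stand.

```bash
python3 -m inch '[[0.03,0.03,0,0,1],[0.06,0.06,0,0,1],[0.087,0.093,0,0,1],[0.114,0.124,0,0,1],[0.141,0.155,0,0,1],[0.168,0.187,0,0,1],[0.195,0.218,0,0,1],[0.222,0.25,0,0,1]]'
python3 -m inch '[[0.024,0.032,0,0,1],[0.024,0.032,0,0,1],[0.024,0.032,0,0,1]]'
cat > sty.py <<'E'
from h import *
np.set_printoptions(precision=2,suppress=True)
P={n:capture(n) for n in("wrist","scene","side")};w=P["wrist"];np.save("w6.npy",w,allow_pickle=True)
for t,z in(("stand",0),("stylus",60)):
  for n in P: print(t,n,[(np.array(d["centre"]),round(d["conf"],2),at_z(P[n],d["centre"],z)) for d in tip_of(P[n],t)])
for r in trace(w,"stylus")[:1]:
  v,u=np.nonzero(r["pixels"]);print("stylus px",r["rect"],len(u));cv2.imwrite("pics/tr.png",r["pixels"].astype(np.uint8)*255)
for r in trace(w,"stand")[:1]: print(r["rect"])
u=proj(w,[483.5,272,60]).astype(int);print("expected",u,proj(w,[483.5,272,150]))
g=cv2.GaussianBlur(cv2.cvtColor(w["color"],cv2.COLOR_RGB2GRAY),(0,0),1)
# collar: top at z=65, radius 12.5
k=318/(w["pose"][2][3]-65)
H=cv2.HoughCircles(cv2.resize(g,None,fx=3,fy=3),cv2.HOUGH_GRADIENT,1,20,param1=80,param2=14,minRadius=int(3*k*10.5),maxRadius=int(3*k*14.5))
if H is not None:
  for c in H[0][:8]/3: print("circ",c,c[2]/k,at_z(w,c[:2],65))
print(get_obs()["tool_pos"])
E
python3 sty.py
```

```text
time: 12.97
tool_pos: [491.9, 237.9, 399.7]
tcp_rot: [3.141, 0.001, 2.875]
contact_force: [0.8, 1.6, -0.5]
grip_width: 92.0
finger_force: 0.0
time: 13.22
tool_pos: [477.7, 275.3, 399.5]
tcp_rot: [3.141, 0.001, 2.879]
contact_force: [0.0, -0.3, -0.6]
grip_width: 91.8
finger_force: 0.0
stand wrist [(array([254.5, 168.2]), 0.8, array([483.74, 273.  ,   0.  ]))]
stand scene [(array([295.9, 167.4]), 0.72, array([487.06, 264.2 ,   0.  ]))]
stand side [(array([247.8, 275.4]), 0.91, array([489.57, 270.4 ,   0.  ])), (array([169. , 198.4]), 0.58, array([736.07,   0.1 ,   0.  ]))]
stylus wrist [(array([253.3, 181.2]), 0.71, array([483.54, 271.74,  60.  ]))]
stylus scene [(array([295.9, 153.2]), 0.52, array([483.85, 265.47,  60.  ]))]
stylus side [(array([251.5, 256. ]), 0.58, array([481.94, 266.64,  60.  ])), (array([165.3, 200.9]), 0.16, array([719.89,  86.93,  60.  ]))]
stylus px [253.6, 195.3, 26.9, 53.8] 866
[253.5, 176.6, 68.6, 79.2]
expected [253 181] [253.24 211.74]
circ [256.17 210.83  10.45] 10.334882885535881 [514.23 266.58  65.  ]
circ [160.17 260.17  11.53] 11.406281932902347 [542.8  148.87  65.  ]
circ [469.17 229.5   14.13] 13.977641721552928 [594.46 481.94  65.  ]
circ [486.17  95.83  10.6 ] 10.483230112203865 [458.83 506.9   65.  ]
[479.93 273.39 398.66]
```

The stylus is at about (483.5,272.5), agreed by several estimates. Descend to grip the barrel at z ≈ 50 mm along it, with the finger line along the pad's y.

```bash
python3 -m inch '[[-0.0035,0,0.03,0.007,1],[-0.0035,0,0.06,0.007,1],[-0.0035,0,0.09,0.007,1],[-0.0035,0,0.12,0.007,1],[-0.0035,0,0.13,0.007,1],[-0.0035,0,0.13,0.007,1]]'
python3 - <<'E'
from plant import *
for i in range(2):
  capture("wrist");o=get_obs();print(o["tool_pos"],o["tcp_rot"],o["contact_force"])
E
```

```text
time: 14.27
tool_pos: [482.5, 272.6, 266.3]
tcp_rot: [-3.138, -0.004, 2.868]
contact_force: [0.4, 0.2, -0.1]
grip_width: 91.7
finger_force: 0.0
[483.14910853 272.91493152 268.34263713] [-3.14054117e+00 -1.51762878e-03  2.86768070e+00] [-0.13554562 -0.80450427  1.28158962]
[483.59880393 273.11276977 269.73682391] [3.14080132e+00 9.45852663e-04 2.86772293e+00] [-0.63433529  0.52831293  0.73233002]
```

```bash
python3 -m inch '[[0,0,0,0,0],[0,0,0,0,0],[0,0,0,0,0],[0,0,0,0,0],[0,0,0,0,0],[0,0,0,0,0],[0,0,0,0,0],[0,0,0,0,0]]'; python3 -m inch '[[0,0,0,0,0],[0,0,0,0,0],[0,0,0,0,0],[0,0,0,0,0],[0,0,0,0,0],[0,0,0,0,0]]'
```

```text
time: 15.03
tool_pos: [483.0, 273.0, 268.8]
tcp_rot: [3.141, 0.0, 2.868]
contact_force: [0.7, -0.8, -0.8]
grip_width: 43.2
finger_force: 0.0
time: 15.53
tool_pos: [483.1, 273.0, 268.7]
tcp_rot: [3.141, 0.0, 2.868]
contact_force: [-0.9, 0.1, -0.1]
grip_width: 14.6
finger_force: 30.0
```

Gripped at 14.6 mm. Lift 30 mm, so the barrel end is still about 8 mm in the hole, then shift sideways along tool +x so that the stand's rim turns the stylus in the grip.

```bash
python3 -m inch '[[0,0,-0.01,0,0],[0,0,-0.02,0,0],[0,0,-0.03,0,0],[0,0,-0.03,0,0],[0,0,-0.03,0,0],[0.003,0,-0.03,0,0],[0.006,0,-0.03,0,0],[0.009,0,-0.03,0,0]]'; python3 - <<'E'
from plant import *
o=get_obs();print(o["contact_force"],o["moment"],o["tool_pos"])
E
```

```text
time: 16.2
tool_pos: [475.4, 275.3, 299.2]
tcp_rot: [3.14, 0.005, 2.868]
contact_force: [6.8, -0.6, -0.4]
grip_width: 14.4
finger_force: 30.0
[ 6.77515674 -0.62353696 -0.37858107] [-0.26895278 -1.58735606  0.05940564] [475.3981697  275.27772273 299.16372919]
```

```bash
python3 -m inch '[[0.003,0,0,0,0],[0.006,0,0,0,0],[0.009,0,0,0,0],[0.012,0,0,0,0],[0.015,0,0,0,0],[0.018,0,0,0,0],[0.018,0,0,0,0]]'; cat > ax.py <<'E'
from h import *
np.set_printoptions(precision=3,suppress=True)
o=get_obs();print(o["contact_force"],o["tool_pos"],o["tcp_rot"])
P={n:capture(n) for n in("scene","side","wrist")}
ps=-.27;xp=np.array([np.cos(ps),np.sin(ps),0])
nn=[]
for n in P:
  L=trace(P[n],"stylus")
  for r in L[:1]:
    v,u=np.nonzero(r["pixels"]);q=cv2.fitLine(np.float32(np.c_[u,v]),cv2.DIST_HUBER,0,.01,.01).ravel()
    a=ray(P[n],q[2:]-10*q[:2])[1];b=ray(P[n],q[2:]+10*q[:2])[1];m=np.cross(a,b);m/=np.linalg.norm(m)
    # tilt in pad x-z plane implied: axis = sin t*(-xp)+cos t*z
    t=np.arctan2(m[2],m@xp); t=(t+np.pi/2)%np.pi-np.pi/2
    print(n,round(r["conf"],2),np.array(r["rect"]),len(u),"dir",q[:2],"tilt",t); nn.append(m)
if len(nn)>1:
  d=np.linalg.svd(np.array(nn[:2]))[2][2];d*=np.sign(d[2]);print("axis",d,"want",np.array([-.305*xp[0],-.305*xp[1],.952]))
for n in P: print(n,[(np.array(d["centre"]),round(d["conf"],2)) for d in tip_of(P[n],"nib_tip")],[(np.array(d["centre"]),round(d["conf"],2)) for d in tip_of(P[n],"stylus")])
E
python3 ax.py
```

```text
time: 16.78
tool_pos: [457.5, 280.4, 298.8]
tcp_rot: [3.14, 0.003, 2.868]
contact_force: [5.0, 0.9, -1.9]
grip_width: 14.2
finger_force: 30.0
[ 5.013  0.926 -1.851] [457.524 280.427 298.761] [3.14  0.003 2.868]
scene 0.63 [297.  140.9   5.3  21.5] 72 dir [0.124 0.992] tilt 0.20851287321260914
wrist 0.64 [255.3 282.   42.3  98.6] 1869 dir [ 0.013 -1.   ] tilt 0.4740249106216572
axis [-0.196  0.049  0.979] want [-0.294  0.081  0.952]
scene [] [(array([293.9, 143.4]), 0.5)]
side [(array([182. , 331.2]), 0.51)] [(array([259.8, 341.7]), 0.63), (array([256. , 246.4]), 0.6)]
wrist [(array([254.6, 252. ]), 0.18)] [(array([253.2, 250.4]), 0.97)]
```

```bash
python3 -m inch '[[0,0,0,0,0],[0,0,-0.02,0,0],[0,0,-0.06,0,0],[0,0,-0.1,0,0],[0,0,-0.1,0,0],[0,0,-0.1,0,0]]'; cat > ax2.py <<'E'
from h import *
np.set_printoptions(precision=3,suppress=True)
from scipy.spatial.transform import Rotation as Ro
from scipy.optimize import brentq
P={n:capture(n) for n in("wrist","scene","side")}
o=get_obs();R=Ro.from_euler("xyz",o["tcp_rot"]).as_matrix();G=np.array(o["tool_pos"])+159*R[:,2]
print(o["tool_pos"],o["contact_force"])
def pt(t,z): # stylus z coordinate, tilt: top leans to tool +x
    a=np.sin(t)*R[:,0]-np.cos(t)*R[:,2]; return G+(z-50)*a
w=P["wrist"]
for nm,z in(("stylus",0),("nib_tip",-52)):
  for n in P:
    for d in tip_of(P[n],nm)[:2]:
      c=np.array(d["centre"])
      ts=np.linspace(-.1,.7,161);e=[np.linalg.norm(proj(P[n],pt(t,z))-c) for t in ts];k=int(np.argmin(e))
      print(nm,n,c,round(d["conf"],2),"t",ts[k],"err px",e[k])
# silhouette of the tip in the wrist picture
for n in P:
  L=trace(P[n],"stylus")
  if L:
    v,u=np.nonzero(L[0]["pixels"]);print(n,L[0]["conf"],"rows",v.min(),v.max(),"cols",u.min(),u.max(),"pred .31 tip",proj(P[n],pt(.31,-52)),"collar",proj(P[n],pt(.31,0)),"top",proj(P[n],pt(.31,90)))
E
python3 ax2.py
```

```text
time: 17.88
tool_pos: [456.8, 280.4, 400.5]
tcp_rot: [3.139, 0.003, 2.868]
contact_force: [-0.6, -0.5, -2.0]
grip_width: 14.8
finger_force: 30.0
[456.467 280.076 396.973] [ 0.194 -0.152 -0.557]
stylus wrist [252.3 249. ] 0.97 t 0.3849999999999999 err px 1.4979174889071563
stylus side [249.4 276.5] 0.58 t 0.009999999999999981 err px 61.55661485135242
stylus side [257.8 216.2] 0.48 t 0.2649999999999999 err px 1.6205289916711807
wrist 0.63 rows 230 331 cols 235 274 pred .31 tip [253.655 233.577] collar [253.775 243.437] top [254.229 280.787]
scene 0.5 rows 99 130 cols 294 300 pred .31 tip [298.056 132.909] collar [295.268 118.376] top [290.232  92.121]
side 0.68 rows 205 230 cols 250 262 pred .31 tip [250.086 230.432] collar [257.476 214.245] top [271.636 183.229]
```

```bash
python3 -m inch '[[-0.019,-0.033,0,0,0],[-0.038,-0.067,0,0,0],[-0.056,-0.1,0,0,0],[-0.075,-0.133,0,0,0],[-0.094,-0.166,0,0,0],[-0.113,-0.2,0,0,0],[-0.132,-0.233,0,0,0],[-0.15,-0.266,0,0,0]]'; python3 -m inch '[[-0.019,-0.034,0.02,-0.004,0],[-0.019,-0.034,0.05,-0.004,0],[-0.019,-0.034,0.05,-0.004,0],[-0.019,-0.034,0.05,-0.004,0],[-0.019,-0.034,0.05,-0.004,0]]'
cat >> ax2.py <<'E'
# composite for one look, with model overlay points
M=np.array([572.4,-63.1,61.2])
T=[]
for n,(W,H),z in(("wrist",(130,195),3.05),("side",(66,98),6.1),("scene",(66,98),6.1)):
  p=P[n];c=proj(p,pt(.31,-40 if n!="wrist" else -30)).astype(int);x0,y0=max(0,c[0]-W//2),max(0,c[1]-H//2)
  T.append(cv2.resize(np.ascontiguousarray(p["color"][y0:y0+H,x0:x0+W,::-1]),(266,596),interpolation=2));print(n,"crop origin",x0,y0,"scale",266/W,596/H,"mark pred",proj(p,M),"tip pred",proj(p,pt(.31,-52)))
cv2.imwrite("pics/hover.png",np.hstack(T))
np.save("P.npy",P,allow_pickle=True)
E
python3 ax2.py
```

```text
time: 19.15
tool_pos: [529.7, -18.4, 398.8]
tcp_rot: [3.141, 0.0, 2.868]
contact_force: [0.7, 0.6, -0.8]
grip_width: 14.5
finger_force: 30.0
time: 19.57
tool_pos: [538.9, -53.6, 349.8]
tcp_rot: [3.141, 0.001, 2.873]
contact_force: [0.7, 0.1, 0.2]
grip_width: 14.5
finger_force: 30.0
[538.902 -53.267 350.443] [-0.272 -0.177  0.247]
stylus wrist [253.5 250.6] 0.84 t 0.32999999999999996 err px 2.8857131344166427
stylus scene [263.1 191.9] 0.49 t 0.19499999999999992 err px 1.0278680327226082
stylus side [235.1 148.2] 0.43 t 0.2699999999999999 err px 0.33302044942034503
nib_tip scene [326.5 240.1] 0.41 t 0.7 err px 58.48994741503952
wrist 0.94 rows 231 331 cols 235 274 pred .31 tip [256.038 238.378] collar [256.382 248.995] top [257.706 289.87 ]
scene 0.57 rows 175 205 cols 262 269 pred .31 tip [267.947 209.006] collar [264.003 193.374] top [256.828 164.93 ]
side 0.48 rows 140 160 cols 230 238 pred .31 tip [229.44  161.656] collar [234.563 147.576] top [244.131 121.283]
wrist crop origin 191 145 scale 2.046153846153846 3.056410256410256 mark pred [255.121 225.633] tip pred [256.038 238.378]
side crop origin 197 109 scale 4.03030303030303 6.081632653061225 mark pred [228.749 171.102] tip pred [229.44  161.656]
scene crop origin 234 156 scale 4.03030303030303 6.081632653061225 mark pred [268.535 217.967] tip pred [267.947 209.006]
```

```bash
cat > ov.py <<'E'
from h import *
np.set_printoptions(precision=2,suppress=True)
P=np.load("P.npy",allow_pickle=True).item()
psi=2.873;G=np.array([538.9,-53.4,350.3-159])
x=np.array([np.cos(psi),np.sin(psi),0]);z=np.array([0,0,-1.])
def pt(t,s,r=0):a=np.sin(t)*x-np.cos(t)*z;return G+(s-50)*a
ps,th=-.27,.31
X=np.array([np.cos(th)*np.cos(ps),np.cos(th)*np.sin(ps),np.sin(th)]);Y=np.array([-np.sin(ps),np.cos(ps),0])
M=np.array([572.4,-63.1,61.2])
ring=[M+10*(np.cos(a)*X+np.sin(a)*Y) for a in np.linspace(0,6.28,40)]
top,bot=[],[]
for n,W,H in(("wrist",108,120),("side",54,60),("scene",54,60)):
    p=P[n];c=proj(p,pt(.31,-40));x0,y0=(c-np.array([W/2,H*.5])).astype(int);k=266/W
    im=cv2.resize(np.ascontiguousarray(p["color"][y0:y0+H,x0:x0+W,::-1]),(266,300),interpolation=2);o=im.copy()
    f=lambda q:tuple(((proj(p,q)-[x0,y0]+.5)*k).astype(int).tolist())
    cv2.polylines(o,[np.int32([f(q) for q in ring])],True,(0,0,255),1)
    for t,col in((.31,(0,255,0)),):cv2.line(o,f(pt(t,-52)),f(pt(t,5)),col,1)
    cv2.circle(o,f(pt(.31,0)),3,(255,0,0),1);top.append(im);bot.append(o);print(n,x0,y0,k,f(pt(.31,-52)),f(pt(.31,0)),f(M))
cv2.imwrite("pics/hover2.png",np.vstack([np.hstack(top),np.hstack(bot)]))
E
python3 ov.py
```

```text
wrist 201 179 2.462962962962963 (136, 145) (136, 171) (134, 116)
side 203 128 4.925925925925926 (134, 168) (159, 99) (129, 214)
scene 239 175 4.925925925925926 (143, 169) (124, 92) (147, 214)
```

View pics/hover2.png

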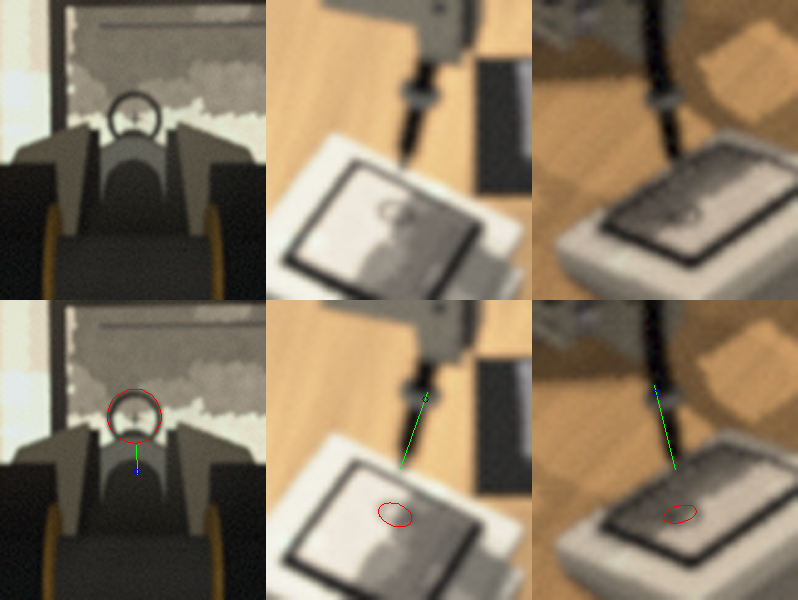

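The wrist tile shows the ring right where predicted, at tile (135,117). The side tile shows collar (154,97) to nib (138,165) and the scene tile (132,97) to (142,158). Both are steeper than the green 0.31 rad line, so the stylus is tilted too little. I'll measure that accurately.

```bash
cat > tilt.py <<'E'
from h import *
from scipy.spatial.transform import Rotation as Ro
np.set_printoptions(precision=3,suppress=True)
def axis(P,verbose=True,stop=-46,t0=.25):
    o=get_obs();R=Ro.from_euler("xyz",o["tcp_rot"]).as_matrix();G=np.array(o["tool_pos"])+159*R[:,2]
    pt=lambda t,s:G+(s-50)*(np.sin(t)*R[:,0]-np.cos(t)*R[:,2])
    m=[];lines={}
    for n in("side","scene"):
        p=P[n];g=cv2.cvtColor(p["color"],cv2.COLOR_RGB2GRAY).astype(np.float32)
        c=[]
        for s in np.r_[np.arange(stop,-3,1.5),np.arange(9,26,1.5)]:
            u=proj(p,pt(t0,s));ux=np.arange(u[0]-9,u[0]+9,.25).astype(np.float32)
            pr=cv2.remap(g,ux[None],np.full((1,len(ux)),u[1],np.float32),cv2.INTER_LINEAR)[0]
            bg=np.percentile(pr,60);w=np.clip(bg*.62-pr,0,None)
            if w.sum()>0:
                # keep the blob nearest the expected place
                k=w>0;lab=np.cumsum(np.r_[0,np.diff(k.astype(int))]!=0);best=min((l for l in set(lab[k])),key=lambda l:abs(np.average(ux[(lab==l)&k],weights=w[(lab==l)&k])-u[0]))
                q=(lab==best)&k;c.append((np.average(ux[q],weights=w[q]),u[1],s,q.sum()*.25))
        c=np.array(c)
        if verbose:print(n,[(round(a,1),round(b,1),round(s_),round(wd,1)) for a,b,s_,wd in c[::4]])
        k=c[:,3]<9;q=cv2.fitLine(np.float32(c[k,:2]),cv2.DIST_HUBER,0,.01,.01).ravel();lines[n]=q
        r=np.cross(ray(p,q[2:]-10*q[:2])[1],ray(p,q[2:]+10*q[:2])[1]);m.append(r/np.linalg.norm(r))
        x=R[:,0];t=np.arctan(-(m[-1]@-R[:,2])/(m[-1]@x));print(n,"tilt if in tool xz plane",t,"fit rms",np.std((c[k,:2]-q[2:])@[-q[1],q[0]]))
    d=np.cross(*m);d/=np.linalg.norm(d);d*=np.sign(d[2]);L=R.T@d
    print("axis in tool frame",L,"tilt fwd",np.arctan2(L[0],-L[2]),"side lean",np.arctan2(L[1],-L[2]))
if __name__=="__main__":
    P={n:capture(n) for n in("side","scene")};axis(P)
E
python3 tilt.py
```

```text
side [(np.float64(231.0), np.float64(160.5), -43, np.float64(0.2)), (np.float64(231.5), np.float64(158.9), -37, np.float64(2.8)), (np.float64(231.7), np.float64(157.2), -31, np.float64(4.2)), (np.float64(232.0), np.float64(155.5), -25, np.float64(4.5)), (np.float64(232.4), np.float64(153.8), -19, np.float64(4.2)), (np.float64(232.8), np.float64(152.1), -13, np.float64(4.2)), (np.float64(233.2), np.float64(150.4), -7, np.float64(4.0)), (np.float64(234.5), np.float64(145.4), 10, np.float64(5.8)), (np.float64(234.9), np.float64(143.7), 16, np.float64(5.0)), (np.float64(235.3), np.float64(141.9), 22, np.float64(4.5))]
side tilt if in tool xz plane 0.21795615468275548 fit rms 0.08284962108535172
scene [(np.float64(269.9), np.float64(207.2), -46, np.float64(8.5)), (np.float64(267.1), np.float64(205.5), -40, np.float64(4.2)), (np.float64(266.6), np.float64(203.7), -34, np.float64(4.0)), (np.float64(266.2), np.float64(202.0), -28, np.float64(4.5)), (np.float64(265.9), np.float64(200.2), -22, np.float64(4.0)), (np.float64(265.6), np.float64(198.4), -16, np.float64(4.2)), (np.float64(265.3), np.float64(196.7), -10, np.float64(4.2)), (np.float64(264.0), np.float64(190.1), 12, np.float64(5.2)), (np.float64(263.5), np.float64(188.2), 18, np.float64(4.5)), (np.float64(263.2), np.float64(186.4), 24, np.float64(4.5))]
scene tilt if in tool xz plane 0.23685982707685646 fit rms 0.5571004042175738
axis in tool frame [ 0.212 -0.017 -0.977] tilt fwd 0.21361128305293137 side lean -0.017429825161589835
```

The tilt is about 0.22 rad and needs about 0.09 more. The slab's back face is parallel to the screen normal and fixed, so I use it as an alignment edge: go behind it, lower, and push back towards it.

```bash
python3 -m inch '[[0,0,-0.02,0,0],[-0.03,0,-0.03,0,0],[-0.065,0,-0.03,0,0],[-0.1,0,-0.03,0,0],[-0.1,0,0,0,0],[-0.1,0,0.03,0,0],[-0.1,0,0.05,0,0],[-0.1,0,0.06,0,0]]'
python3 -m inch '[[0,0,0,0,0],[0.004,0,0,0,0],[0.007,0,0,0,0],[0.01,0,0,0,0],[0.013,0,0,0,0],[0.015,0,0,0,0],[0.015,0,0,0,0]]'
python3 tilt.py | grep -v '^side \[\|^scene \['
```

```text
time: 20.93
tool_pos: [634.3, -80.9, 284.9]
tcp_rot: [-3.142, -0.006, 2.872]
contact_force: [0.2, 0.0, -0.4]
grip_width: 14.7
finger_force: 30.0
time: 21.52
tool_pos: [620.2, -76.8, 289.5]
tcp_rot: [3.141, 0.001, 2.872]
contact_force: [0.5, 0.1, -0.9]
grip_width: 14.4
finger_force: 30.0
side tilt if in tool xz plane -0.2830937649660726 fit rms 2.596509411288884
scene tilt if in tool xz plane 0.2257956106112385 fit rms 2.821679267578882
axis in tool frame [-0.563 -0.551 -0.616] tilt fwd -0.7403516687168721 side lean -0.7294398999251333
```

```bash
python3 -m inch '[[0.001,0,0,0,0],[0.002,0,0,0,0],[0.003,0,0,0,0],[0.004,0,0,0,0],[0.004,0,0,0,0]]'
python3 - <<'E'
from h import *
np.set_printoptions(precision=2,suppress=True)
P={n:capture(n) for n in("side","scene","wrist")};np.save("P2.npy",P,allow_pickle=True)
print(get_obs()["contact_force"])
for n in P:
  for t in("stylus","nib_tip"):print(n,t,[(np.array(d["centre"]),round(d["conf"],2)) for d in tip_of(P[n],t)])
  L=trace(P[n],"stylus"); print([ (l["rect"],l["conf"]) for l in L[:1]])
G=np.array([616,-76,130.5]);x=np.array([-.9638,.2667,0])
for n in("side","scene"):
  for t in(.22,.31):print(n,t,[proj(P[n],G+(s-50)*(np.sin(t)*x+np.cos(t)*np.array([0,0,1]))) for s in(0,-38,-52)])
# ascii gray levels round the stylus, side
for n in("side","scene"):
  u=proj(P[n],G+np.array([15,-4,-60])).astype(int);g=cv2.cvtColor(P[n]["color"],7)
  print(n,u);[print(' '.join('%3d'%v for v in g[r,u[0]-11:u[0]+12])) for r in range(u[1]-16,u[1]+16,2)]
E
```

```text
time: 22.03
tool_pos: [617.4, -76.1, 289.0]
tcp_rot: [3.141, 0.003, 2.872]
contact_force: [4.9, -1.0, -2.2]
grip_width: 14.4
finger_force: 30.0
[ 4.13 -0.34 -2.76]
side stylus [(array([206.8, 161.3]), 0.41)]
side nib_tip []
[([273.0, 110.1, 25.2, 38.8], 0.44)]
scene stylus [(array([288. , 222.6]), 0.44)]
scene nib_tip []
[([284.0, 223.4, 8.8, 33.5], 0.71)]
wrist stylus [(array([291.7, 138.7]), 0.64), (array([253.1, 251.8]), 0.55)]
wrist nib_tip [(array([284.1, 132. ]), 0.31)]
[([253.0, 281.8, 43.0, 95.8], 0.6)]
side 0.22 [array([210.42, 161.05]), array([208.36, 171.2 ]), array([207.62, 174.84])]
side 0.31 [array([209.  , 160.41]), array([205.92, 170.08]), array([204.81, 173.56])]
scene 0.22 [array([281.97, 222.94]), array([283.78, 233.67]), array([284.44, 237.54])]
scene 0.31 [array([283.06, 223.42]), array([285.68, 234.57]), array([286.63, 238.6 ])]
side [209 164]
194 188 188 186 175 169 161 148 134 120 116 117 117 113 104  97  90  71  49  69 107 153 186
197 200 200 199 200 202 202 190 158 126 117 117 115 117 112 107  96  81  71  88 133 173 195
185 195 199 200 203 208 205 193 157 11
[... 2037 characters left out ...]
  79  76  75  78  78  82  82  82  87  94  94  94  93  88
 45  63  75  85  87  90  88  87  92  96  96  81  55  42  38  43  63  88  90  89  93  92  96
 85  86  93  89  90  95  97 100 101  98  96  82  56  27  12  13  46  76  89  91  90  97  94
 88  89  95  94  97 101  98  96  97  96  98  88  67  36  14  11  34  68  87  93  96  97  95
 96  98 100 100  95  99  95  96  93  95  95  90  72  47  26  12  28  58  88  96  95  95  88
107 101 100  97  93  96  95  90  90  91  90  93  81  62  36  28  41  64  85  91  86  78  73
129 112  99  96  92  92  92  90  93  93  96  97  94  89  76  71  71  73  77  74  70  74  75
112 107 101  94  92  92  90  95  95  96  97  96  95  94  82  67  59  67  73  83  82  84  85
```

Contact is now about 5 N, the same plateau that turned it before. Push on 7 mm, then rise and measure.

```bash
python3 -m inch '[[0.0015,0,0,0,0],[0.003,0,0,0,0],[0.0045,0,0,0,0],[0.006,0,0,0,0],[0.007,0,0,0,0],[0.007,0,0,0,0]]'
python3 -m inch '[[-0.006,0,0,0,0],[-0.012,0,-0.03,0,0],[-0.012,0,-0.07,0,0],[0.02,0,-0.1,0,0],[0.05,0,-0.1,0,0],[0.08,0,-0.1,0,0],[0.08,0,-0.1,0,0],[0.08,0,-0.1,0,0]]'
python3 -m inch '[[0,0,0,0,0],[0,0,0,0,0]]'
python3 tilt.py
```

```text
time: 23.13
tool_pos: [610.6, -74.2, 289.1]
tcp_rot: [3.141, 0.003, 2.872]
contact_force: [5.6, -0.7, -2.3]
grip_width: 14.0
finger_force: 30.0
time: 23.8
tool_pos: [531.8, -52.3, 389.2]
tcp_rot: [3.142, -0.001, 2.872]
contact_force: [-0.1, -0.2, -0.1]
grip_width: 14.6
finger_force: 30.0
time: 23.97
tool_pos: [533.7, -53.0, 388.6]
tcp_rot: [3.142, 0.0, 2.872]
contact_force: [0.9, -0.1, -0.8]
grip_width: 14.5
finger_force: 30.0
side [(np.float64(230.0), np.float64(147.8), -40, np.float64(0.5)), (np.float64(230.4), np.float64(146.1), -34, np.float64(2.8)), (np.float64(230.9), np.float64(144.4), -28, np.float64(4.2)), (np.float64(231.4), np.float64(142.6), -22, np.float64(4.5)), (np.float64(231.9), np.float64(140.9), -16, np.float64(4.5)), (np.float64(232.5), np.float64(139.1), -10, np.float64(4.5)), (np.float64(233.0), np.float64(137.3), -4, np.float64(5.0)), (np.float64(234.6), np.float64(132.0), 14, np.float64(7.0)), (np.float64(234.9), np.float64(130.2), 20, np.float64(7.0)), (np.float64(235.5), np.float64(128.4), 26, np.float64(5.2))]
side tilt if in tool xz plane 0.26357877142027414 fit rms 0.12959180602013617
scene [(np.float64(267.2), np.float64(196.0), -46, np.float64(3.0)), (np.float64(267.0), np.float64(194.2), -40, np.float64(4.2)), (np.float64(266.9), np.float64(192.4), -34, np.float64(5.0)), (np.float64(266.5), np.float64(190.6), -28, np.float64(4.5)), (np.float64(265.8), np.float64(188.8), -22, np.float64(3.8)), (np.float64(265.9), np.float64(187.0), -16, np.float64(2.5)), (np.float64(263.1), np.float64(178.3), 12, np.float64(5.8)), (np.float64(262.8), np.float64(176.4), 18, np.float64(5.2)), (np.float64(262.2), np.float64(174.5), 24, np.float64(5.2))]
scene tilt if in tool xz plane 0.31774288510710114 fit rms 0.23626730252370265
axis in tool frame [ 0.25  -0.045 -0.967] tilt fwd 0.2529649611155955 side lean -0.047007721418402516
```

```bash
sed -i 's/np.r_\[np.arange(stop,-3,1.5),np.arange(9,26,1.5)\]/np.arange(-37,-4,1.)/; s/t0=.25/t0=.29/' tilt.py
python3 - <<'E'
from tilt import *
for i in range(3): axis({n:capture(n) for n in("side","scene")},False)
p=capture("side");g=cv2.cvtColor(p["color"],7)
for r in range(122,154,2): print(r,' '.join('%3d'%v for v in g[r,222:244]))
p=capture("scene");g=cv2.cvtColor(p["color"],7)
for r in range(170,202,2): print(r,' '.join('%3d'%v for v in g[r,253:276]))
E
```

```text
side tilt if in tool xz plane 0.27756518134636426 fit rms 0.06321217773889255
scene tilt if in tool xz plane 0.30357889299151186 fit rms 0.20127923150979724
axis in tool frame [ 0.269 -0.022 -0.963] tilt fwd 0.27267816488912044 side lean -0.022775819711191733
side tilt if in tool xz plane 0.26446714598755106 fit rms 0.08367939580357146
scene tilt if in tool xz plane 0.3189658099633531 fit rms 0.18739640445574568
axis in tool frame [ 0.251 -0.046 -0.967] tilt fwd 0.25385048670093635 side lean -0.047260108300669415
side tilt if in tool xz plane 0.25325525614395183 fit rms 0.0773550986963882
scene tilt if in tool xz plane 0.31804108661870073 fit rms 0.19132633954608405
axis in tool frame [ 0.237 -0.055 -0.97 ] tilt fwd 0.2401393577263812 side lean -0.05630699596360778
122 174 174 170 154 126 113 111 112 113 116 118 118 115 113 114 113 115 113 111 112 111 105
124 176 169 149 123 108 105 106 107 108 112 113 111 105  99 109 111 112 111 114 115 114 111
126 182 163 131 113 113 115 112 109 109 109 109 102  86  68  74  89  97 101 103 107 106 107
128 186 167 135 117 118 120 118 122 125 128 124 
[... 1983 characters left out ...]
  84  88  91  99 117 140 149
188  63  64  64  67  64  65  68  66  74  74  64  30   9  15  24  57  82  88  84  90 104 126 144
190  88  89  88  83  85  98  99 104 112 116 104  66  30  11  28  50  70  88  88  91  91  96 117
192 125 124 126 126 131 134 134 140 143 143 132 104  55  19  26  41  69  91  89  89  89  90  96
194 143 141 144 145 146 146 145 145 144 146 139 122  75  34  15  43  90 125 118 102  94  91  91
196 147 145 147 145 145 144 143 143 146 146 142 135 108  71  54  70 104 136 149 143 123 115  95
198 144 146 147 143 144 142 143 142 141 143 147 151 148 131 102  90 119 147 149 147 147 144 138
200 142 141 143 142 142 139 142 145 150 152 151 150 148 144 132 126 131 142 148 153 152 158 159
```

Side view gives about 0.265 rad, so one more push at the back face, 4 mm beyond the last.

```bash
python3 -m inch '[[-0.03,0,0,0,0],[-0.065,0,0,0,0],[-0.094,0,0,0,0],[-0.094,0,0.03,0,0],[-0.094,0,0.065,0,0],[-0.094,0,0.09,0,0],[-0.094,0,0.1,0,0],[-0.094,0,0.1,0,0]]'
python3 -m inch '[[0.004,0,0,0,0],[0.008,0,0,0,0],[0.011,0,0,0,0],[0.014,0,0,0,0],[0.0155,0,0,0,0],[0.017,0,0,0,0],[0.018,0,0,0,0],[0.018,0,0,0,0]]'
python3 -m inch '[[-0.006,0,0,0,0],[-0.012,0,-0.03,0,0],[-0.012,0,-0.07,0,0],[0.02,0,-0.1,0,0],[0.05,0,-0.1,0,0],[0.076,0,-0.1,0,0],[0.076,0,-0.1,0,0],[0.076,0,-0.1,0,0]]'
python3 -m inch '[[0,0,0,0,0],[0,0,0,0,0]]'
python3 - <<'E'
from tilt import *
for i in range(3): axis({n:capture(n) for n in("side","scene")},False)
p=capture("side");g=cv2.cvtColor(p["color"],7)
for r in range(126,152,2): print(r,' '.join('%3d'%v for v in g[r,222:244]))
E
```

```text
time: 25.13
tool_pos: [622.9, -77.6, 285.9]
tcp_rot: [-3.142, -0.006, 2.872]
contact_force: [-0.7, 0.6, -0.5]
grip_width: 14.1
finger_force: 30.0
time: 25.8
tool_pos: [606.7, -73.1, 290.0]
tcp_rot: [3.141, 0.005, 2.872]
contact_force: [4.5, -0.9, -0.3]
grip_width: 14.1
finger_force: 30.0
time: 26.47
tool_pos: [532.0, -52.3, 389.3]
tcp_rot: [3.142, -0.001, 2.872]
contact_force: [0.6, 0.9, -1.2]
grip_width: 14.1
finger_force: 30.0
time: 26.63
tool_pos: [533.7, -53.0, 388.5]
tcp_rot: [3.142, -0.0, 2.872]
contact_force: [-0.3, -0.7, -1.6]
grip_width: 14.3
finger_force: 30.0
side tilt if in tool xz plane 0.3003774674092517 fit rms 0.06730941897550263
scene tilt if in tool xz plane 0.410063304544795 fit rms 0.17824403542217535
axis in tool frame [ 0.278 -0.085 -0.957] tilt fwd 0.28240814624200206 side lean -0.08893380610073934
side tilt if in tool xz plane 0.2786729544177694 fit rms 0.0931304436493993
scene tilt if in tool xz plane 0.38925566671083656 fit rms 0.17671694308885175
axis in tool frame [ 0.255 -0.088 -0.963] tilt fwd 0.25872896691228126 side lean -0.09122899237876092
side tilt 
[... 742 characters left out ...]
 153 102  68  74  88 107 128 151 182 199 208 210 208 208
138 188 185 187 189 190 194 190 160 108  49  25  56 109 157 184 193 200 205 207 210 207 206
140 186 186 187 189 192 192 165 113  54  17  38  86 144 181 191 197 200 206 209 209 206 198
142 189 188 189 192 190 177 137  77  29  36  85 135 173 188 192 199 202 205 207 207 206 198
144 191 191 191 192 190 164 107  50  25  65 114 162 184 192 194 197 203 207 208 207 203 198
146 191 190 190 193 194 178 137 101 107 135 163 180 187 193 196 202 204 204 207 205 203 197
148 192 193 191 195 196 177 145 139 163 184 188 187 188 191 197 200 204 207 203 203 201 198
150 193 193 193 197 199 200 193 189 188 189 187 188 190 194 197 201 206 205 203 202 203 200
```

```bash
sed -i 's/w=np.clip(bg\*.62-pr,0,None)/w=np.clip(thr-pr,0,None)/; s/stop=-46/thr=55/' tilt.py
python3 - <<'E'
from tilt import *
Ps=[{n:capture(n) for n in("side","scene")} for i in range(2)]
P={n:dict(Ps[0][n],color=np.mean([q[n]["color"] for q in Ps],0).astype(np.uint8)) for n in("side","scene")}
for thr in(45,60,75): axis(P,thr==60,thr)
p=P["scene"];g=cv2.cvtColor(p["color"],7)
for r in range(176,202,2): print(r,' '.join('%3d'%v for v in g[r,253:276]))
E
```

```text
side tilt if in tool xz plane 0.3116179387725943 fit rms 0.06611167881542043
scene tilt if in tool xz plane 0.3009047520739972 fit rms 0.19217344099678105
axis in tool frame [ 0.308  0.009 -0.951] tilt fwd 0.31340669399083393 side lean 0.009374105823839605
side [(np.float64(229.9), np.float64(145.0), -32, np.float64(0.2)), (np.float64(229.9), np.float64(143.8), -28, np.float64(2.2)), (np.float64(230.2), np.float64(142.7), -24, np.float64(2.5)), (np.float64(230.7), np.float64(141.6), -20, np.float64(2.2)), (np.float64(231.1), np.float64(140.4), -16, np.float64(2.5)), (np.float64(231.5), np.float64(139.2), -12, np.float64(2.2)), (np.float64(231.9), np.float64(138.1), -8, np.float64(2.2))]
side tilt if in tool xz plane 0.31447434976513644 fit rms 0.09527762546959977
scene [(np.float64(267.6), np.float64(193.4), -37, np.float64(3.2)), (np.float64(267.4), np.float64(192.2), -33, np.float64(4.0)), (np.float64(267.2), np.float64(191.0), -29, np.float64(4.0)), (np.float64(266.8), np.float64(189.7), -25, np.float64(4.2)), (np.float64(266.4), np.float64(188.5), -21, np.float64(5.0)), (np.float
[... 1101 characters left out ...]
  83  87  92  98 116 140 147
188  65  63  63  63  65  64  66  69  74  80  74  49  23  10  19  37  69  84  86  91 103 126 146
190  89  88  89  81  87  97 102 103 112 118 120 100  58  21  16  31  59  80  87  88  90  94 116
192 125 125 125 125 131 135 136 139 140 143 141 127  85  36  12  22  44  72  86  89  89  90  94
194 142 144 143 144 145 146 143 144 145 145 145 139 114  66  21  19  44  80 105  99  93  91  92
196 144 146 145 144 145 145 141 143 144 145 143 141 128  94  57  43  63 101 133 140 129 114  99
198 145 147 143 143 140 143 144 142 143 145 148 151 148 141 126 103  95 121 143 147 147 143 138
200 143 144 141 143 142 142 141 146 149 150 152 149 149 150 141 124 111 126 145 150 156 158 158
```

```bash
python3 - <<'E'
from h import *
from scipy.spatial.transform import Rotation as Ro
np.set_printoptions(precision=2,suppress=True)
P={n:capture(n) for n in("side","scene")};o=get_obs();print(o["tool_pos"],o["contact_force"])
R=Ro.from_euler("xyz",o["tcp_rot"]).as_matrix();G=np.array(o["tool_pos"])+159*R[:,2]
pt=lambda t,s:G+(s-50)*(np.sin(t)*R[:,0]-np.cos(t)*R[:,2])
for n in P:
  for t in(.27,.31,.35):print(n,t,*[proj(P[n],pt(t,s)) for s in(0,-20,-38,-52)])
M=np.array([572.1,-63.0,61.2]);print("tip to mark, tool frame (t=.31):",R.T@(M-pt(.31,-52)))
E
```

```text
[532.85 -52.7  388.74] [ 0.09 -0.44 -1.68]
side 0.27 [237.52 135.88] [235.73 141.75] [234.15 146.93] [232.94 150.89]
side 0.31 [236.85 135.56] [234.8  141.31] [233.   146.38] [231.62 150.26]
side 0.35 [236.19 135.22] [233.89 140.84] [231.86 145.79] [230.31 149.58]
scene 0.27 [261.51 181.86] [262.88 188.05] [264.1  193.54] [265.04 197.76]
scene 0.31 [261.97 182.01] [263.53 188.28] [264.91 193.84] [265.97 198.11]
scene 0.35 [262.43 182.15] [264.16 188.47] [265.71 194.09] [266.9  198.42]
tip to mark, tool frame (t=.31): [-9.44  0.51 71.41]
```

```bash
cat > line.py <<'E'
from h import *
from scipy.spatial.transform import Rotation as Ro
from scipy.optimize import least_squares
np.set_printoptions(precision=2,suppress=True)
def run(tguess=.31,dx=12,thr=60,srange=(-36,-6),N=3):
    o=get_obs();R=Ro.from_euler("xyz",o["tcp_rot"]).as_matrix();G=np.array(o["tool_pos"])+159*R[:,2]
    S=[{n:capture(n) for n in("side","scene")} for _ in range(N)]
    P={n:dict(S[0][n],color=np.mean([q[n]["color"] for q in S],0).astype(np.uint8)) for n in("side","scene")}
    def pt(q,s):t,l,a,b=q;d=np.array([np.sin(t),np.sin(l),-np.cos(t)]);d/=np.linalg.norm(d);return G+R@(np.array([a,b,0])+(s-50)*d)
    q=np.array([tguess,0,-dx,0.])
    for it in range(3):
        obs=[]
        for n in P:
            g=cv2.cvtColor(P[n]["color"],7).astype(np.float32)
            for s in np.arange(*srange,1.):
                u=proj(P[n],pt(q,s));xs=np.arange(u[0]-4,u[0]+4,.2).astype(np.float32)
                w=np.clip(thr-cv2.remap(g,xs[None],np.full((1,len(xs)),u[1],np.float32),1)[0],0,None)
                if w.sum()>30: obs.append((n,np.average(xs,weights=w),u[1],s))
        def res(q):
            r=[]
            for n,c,v,s in obs:
                a,b=proj(P[n],pt(q,s-3)),proj(P[n],pt(q,s+3));k=(v-a[1])/(b[1]-a[1]);r.append(a[0]+k*(b[0]-a[0])-c)
            return r
        f=least_squares(res,q,loss="soft_l1",f_scale=.2);q=f.x
    print("tilt %.3f lean %.3f offset of axis at grip: x %.1f y %.1f mm"%tuple(q),"n",len(obs),"rms",np.sqrt(np.mean(f.fun**2)),"TCP",np.array(o["tool_pos"]))
    return P,R,G,pt,q
if __name__=="__main__":
    P,R,G,pt,q=run()
    M=np.array([572.1,-63.0,61.2]);print("tip->mark tool frame",R.T@(M-pt(q,-52)))
    w=capture("wrist");print("wrist collar seen",[d["centre"] for d in tip_of(w,"stylus")][:1],"pred",proj(w,pt(q,0)),"if dx=0",proj(w,pt([.31,0,0,0],0)),"if dx=-6",proj(w,pt([.31,0,-6,0],0)))
E
python3 line.py
```

```text
tilt 0.311 lean 0.020 offset of axis at grip: x -10.3 y 4.1 mm n 55 rms 0.14223940995902126 TCP [532.85 -52.7  388.74]
tip->mark tool frame [ 0.94 -1.63 71.44]
wrist collar seen [[255.2, 263.7]] pred [260.62 262.27] if dx=0 [255.82 248.04] if dx=-6 [255.82 256.33]
```

The axis now sits about 10 mm off the pads' centre (side, scene and wrist agree), held in their upper part at tilt 0.311 rad. Grip is steady at 30 N. I'll go to a hover 15 mm off the screen along the normal.

```bash
python3 -m inch '[[0.003,0,0.025,0,0],[0.006,0.0005,0.045,0,0],[0.006,0.0005,0.055,0,0],[0.006,0.0005,0.057,0,0],[0.006,0.0005,0.057,0,0],[0.006,0.0005,0.057,0,0]]'
cat > rel.py <<'E'
from line import *
o=get_obs();R=Ro.from_euler("xyz",o["tcp_rot"]).as_matrix();G=np.array(o["tool_pos"])+159*R[:,2];print(o["tool_pos"],o["contact_force"])
P={n:capture(n) for n in("side","scene","wrist")};np.save("P3.npy",P,allow_pickle=True)
t=.311;d=np.array([np.sin(t),0,-np.cos(t)]);pt=lambda s,dx=-10.8:G+R@(np.array([dx,0,0])+(s-50)*d)
M=np.array([572.1,-63.0,61.2])
print("tip->mark tool frame",R.T@(M-pt(-52)))
for n in P: print(n,"mark",proj(P[n],M),"tip",proj(P[n],pt(-52)),"collar",proj(P[n],pt(0)),"seen collar",[q["centre"] for q in tip_of(P[n],"stylus")][:1],"mark seen",[q["centre"] for q in tip_of(P[n],"mark_centre")][:3])
for n in("side","scene"):
  g=cv2.cvtColor(P[n]["color"],7);u=proj(P[n],M).astype(int);print(n,"cols",u[0]-11,"rows",u[1]-12)
  for r in range(u[1]-12,u[1]+8):print(r,' '.join('%3d'%v for v in g[r,u[0]-11:u[0]+12]))
E
python3 rel.py
```

```text
time: 28.18
tool_pos: [527.7, -50.8, 332.6]
tcp_rot: [3.141, 0.002, 2.872]
contact_force: [0.3, -0.6, -1.2]
grip_width: 14.0
finger_force: 30.0
[527.74 -50.76 332.65] [ 0.3  -0.59 -1.16]
tip->mark tool frame [-3.54 -0.   15.42]
side mark [228.85 171.13] tip [229.92 166.88] collar [235.   153.07] seen collar [[235.3, 152.9]] mark seen []
scene mark [268.47 217.91] tip [267.61 213.46] collar [263.71 198.05] seen collar [[264.5, 198.2]] mark seen []
wrist mark [255.52 244.82] tip [255.58 249.4 ] collar [255.82 262.68] seen collar [[249.7, 266.0]] mark seen [[258.0, 246.1]]
side cols 217 rows 159
159 239 238 227 203 198 217 225 229 230 225 217 204 189 152  96  37  28  66 125 177 200 204 202
160 239 232 201 148 132 158 176 201 223 228 228 223 194 139  75  28  42  91 153 191 203 203 203
161 235 214 157 113 128 152 158 161 175 202 220 224 200 134  60  30  64 122 175 199 205 205 204
162 220 171 124 132 180 208 206 184 163 160 175 190 174 118  55  50  97 152 196 206 206 203 204
163 181 127 127 178 221 233 231 222 206 181 160 150 134  97  72  97 145 192 215 215 211 206 200
164 138 119 165 215 
[... 2663 characters left out ...]
 146 175 182 187 182 178 179
218  69  79  82  86  86  93 102 110 116 111 115 138 146 148 146 128 149 175 182 182 182 181 179
219  79  85  92  98 103 123 143 149 153 136 120 129 130 137 139 146 166 178 180 184 180 175 162
220  60  76  89  97 121 152 166 170 173 161 144 135 143 154 158 165 176 180 181 180 171 152 126
221  36  49  64  79 114 151 168 172 174 175 168 165 168 176 176 180 180 181 179 162 136 108  78
222  56  37  39  47  77 112 135 151 164 171 176 177 177 183 181 182 179 171 156 127  91  60  49
223 114  87  68  50  46  59  82 101 122 139 155 171 178 183 181 178 162 138 112  80  49  62  91
224 167 150 136 107  80  59  47  53  66  86 116 139 157 170 172 159 129  92  58  51  72 118 149
```

Side: ring at about (229,170), nib heading to about (230,167). Scene: ring at about (268.5,217), nib towards (267.6,213). Both agree with the model, so I press in small steps along the normal with averaged force readings.

```bash
cat > f.py <<'E'
from h import *
np.set_printoptions(precision=2,suppress=True)
F=[];T=[];W=[]
for i in range(12):
    capture("side");o=get_obs();F.append(o["contact_force"]);T.append(o["tool_pos"]);W.append(o["moment"])
n=np.array([-.294,.081,.952]);F=np.array(F)
print("F",F.mean(0),"along n",(F@n).mean(),"+-",(F@n).std()/12**.5,"TCP",np.mean(T,0),"M",np.mean(W,0),"t",o["time"],o["grip_width"])
E
python3 f.py
python3 -m inch '[[-0.0012,0,0.004,0,0],[-0.0022,0,0.008,0,0],[-0.0032,0,0.0114,0,0],[-0.0032,0,0.0114,0,0],[-0.0032,0,0.0114,0,0]]'
python3 f.py
python3 -m inch '[[-0.0012,0,0.0038,0,0],[-0.0018,0,0.0057,0,0],[-0.0018,0,0.0057,0,0],[-0.0018,0,0.0057,0,0]]'
python3 f.py
```

```text
F [ 0.03  0.18 -1.03] along n -0.9740297361613185 +- 0.1527136230528671 TCP [527.21 -50.6  331.72] M [0.01 0.02 0.  ] t 29.2333 14.167501255573644
time: 29.65
tool_pos: [530.3, -51.5, 319.9]
tcp_rot: [3.142, -0.001, 2.872]
contact_force: [-0.5, 0.8, -1.0]
grip_width: 14.3
finger_force: 30.0
F [ 0.01  0.31 -0.76] along n -0.7038346281461637 +- 0.09991861463187048 TCP [530.31 -51.45 320.38] M [ 0.    0.01 -0.01] t 30.25 13.990815584090125
time: 30.58
tool_pos: [532.1, -52.0, 314.5]
tcp_rot: [3.142, -0.0, 2.872]
contact_force: [0.3, -0.4, 0.9]
grip_width: 14.4
finger_force: 30.0
F [0.01 0.07 0.27] along n 0.25857983225539694 +- 0.11571989061007182 TCP [532.04 -51.93 314.67] M [ 0.01 -0.05  0.02] t 31.1833 14.484934891251953
```

```bash
python3 -m inch '[[-0.0004,0,0.0012,0,0],[-0.0007,0,0.0022,0,0],[-0.0007,0,0.0022,0,0],[-0.0007,0,0.0022,0,0]]'
python3 f.py; python3 -c "
from line import *
P,R,G,pt,q=run(.31,10.8)
P,R,G,pt,q=run(.31,10.8,45,(-34,-8))
M=np.array([572.1,-63.0,61.2]);t=.311
print('tip(nib in 5)->mark',R.T@(M-(G+R@(np.array([-10.8,0,0])-97*np.array([np.sin(t),0,-np.cos(t)])))))
w=capture('wrist');print([d['centre'] for d in tip_of(w,'stylus')][:1],'dx -10.8',proj(w,pt([.31,0,-10.8,0],0)))
for n in('side','scene'):
  g=cv2.cvtColor(P[n]['color'],7);u=proj(P[n],M).astype(int);print(n,'col0',u[0]-9)
  for r in range(u[1]-9,u[1]+6):print(r,' '.join('%3d'%v for v in g[r,u[0]-9:u[0]+10]))
"
```

```text
time: 31.52
tool_pos: [532.7, -52.1, 312.4]
tcp_rot: [3.141, 0.0, 2.872]
contact_force: [-0.4, -0.4, 1.1]
grip_width: 14.3
finger_force: 30.0
F [-0.08  0.41  0.81] along n 0.826150184492247 +- 0.13933903398516892 TCP [532.7  -52.11 312.43] M [ 0.01 -0.04 -0.  ] t 32.1167 14.259870406203074
tilt 0.331 lean 0.134 offset of axis at grip: x -9.2 y 11.9 mm n 55 rms 0.10952602577783324 TCP [532.7  -52.11 312.41]
tilt 0.317 lean 0.100 offset of axis at grip: x -10.4 y 9.3 mm n 41 rms 0.1080969992487322 TCP [532.71 -52.11 312.41]
tip(nib in 5)->mark [-0.38 -0.03 -0.14]
[[252.7, 263.2]] dx -10.8 [255.87 262.84]
side col0 219
162 123 134 182 212 206 183 164 159 175 197 197 161  92  32  45  99 159 194 204
163 127 179 221 232 231 224 206 180 160 149 136 106  58  31  73 137 191 210 211
164 167 217 231 234 234 233 230 221 202 162 109  58  26  38  98 169 220 229 225
165 203 229 234 233 232 233 233 233 226 187 117  46  19  44 102 168 217 233 237
166 224 233 233 233 232 232 233 233 226 187 113  42  23  53  94 136 172 208 230
167 231 234 234 232 231 233 230 224 207 163  92  33  43  85 119 129 127 144 
[... 1238 characters left out ...]
  61  73  67  47  26  12  29  63  96 117 137 159 177 181 181
215  53  54  66  71  73  74  72  57  35  22  33  63 106 139 161 175 182 182 182
216  60  64  71  77  80  78  78  69  53  39  43  66 100 134 161 178 184 183 183
217  72  75  76  78  79  80  82  81  67  51  56  76 101 116 145 175 185 183 183
218  78  82  83  79  84  92 101  97  72  66  75 105 124 123 149 176 184 183 182
219  82  89  92  91 101 122 137 131  99  89 100 123 133 140 164 178 182 183 181
220  79  92  98 106 128 151 166 160 140 130 137 152 159 164 174 181 181 178 171
221  55  71  86 110 142 165 174 173 169 162 168 175 176 177 181 181 175 165 138
222  24  36  57  91 127 148 162 170 174 177 179 183 181 181 179 171 157 128  89
```

Force rose by about 1.6 N (nib ≈ 4.5–5 mm in), tip within about 1–2 mm of the ring's centre, and tilt ≈ 0.31–0.32. Handing in.

```bash
python3 -c "
from plant import *
o=get_obs();print(o['time'],o['contact_force'],o['grip_width'],o['finger_force']);print(close_job())"
```

```text
32.8167 [ 1.31863892 -0.09409721  0.24760139] 14.486971871088542 29.999466240406036
the job is handed in; nothing more can be done
None
```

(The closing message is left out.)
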